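# Load the line winder's spool magazine and switch the winder on

## Task

Get the line winder ready in the tackle shop: push the two round aluminium spools one at a time down into the four-post spring magazine until each has clicked under the sprung lips and stays there. Then reach in under the glass shelf and flip the winder's bat toggle over to the other side (from leaning left to leaning right, as seen from the robot). Be gentle with the toggle, and leave everything else on the counter where it is.

Things in the scene. Friction and masses are not known exactly. Their poses are not given: they have to be found in the camera images.
- spool_a_center (a point): one of two identical capped spools: a plain upright aluminium cylinder, 62 mm in diameter and 40 mm high with 2 mm rounded rims, a grey band round the middle and a dark hub disc on its flat top; 85 to 170 g, standing loose on the counter. This point is its centre, 20 mm above its underside; z is its axis
- spool_b_center (a point): the other, identical spool; same point. Either spool may go in first
- magazine: fixed spool magazine. Origin: centre of its underside on the counter, z up along its axis. Base plate 130 (x) by 120 (y) by 12 mm. Two grey brackets at x = +-40.5 to +-54.5 mm (34 mm wide, 130 mm high) carry the lips. The +y and -y sides are open, 45 mm wide between the posts and down to the base plate: fingers that hold a spool along the magazine's y axis can go down with it
- magazine_post (a point): tip of one of the magazine's four round steel posts, 140 mm above the counter. The posts are 8 mm thick, stand at x = +-26.5 mm, y = +-25.1 mm in the magazine's frame (this one at +, +), taper over the top 14 mm, and guide a spool with about 1.5 mm of clearance all round
- magazine_mouth (a point): point on the magazine's axis, 112 mm above the counter, level with the flat undersides of the two lips. A spool is home when its top is just below this level and the lips have sprung back over its rim. Push its top at least 2 mm below the lips so that they snap in; the follower then lifts it against them. The second spool pushes the first one 40 mm farther down
- lip_near (a joint): spring lip on the magazine's -x side, in m: 0 = sprung in, its edge 26.5 mm from the axis, 4.5 mm over a spool's rim; grows to 0.009 as it is pushed out. Its upper face is a ramp (115 to 128 mm above the counter, 28 degrees from vertical), so a spool pressed straight down spreads the lips; from below they hold. Passing them takes about 8 to 18 N in all, with the follower
- lip_far (a joint): the same on the +x side
- follower (a joint): black spring-loaded plate, 56 mm in diameter, that carries the spools in the magazine, in m: 0 = up (its top 2 mm below the lips), grows as it is pushed down, stop at 0.087; about 0.038 with one spool loaded, 0.078 with two. Its spring pushes up with 3.6 N at 0 and 6.2 N at the stop
- winder: fixed line winder. Origin: on the counter, straight under the toggle; x points away from its front, y to its left as seen from the front (from the robot), z up. Low white box, 60 mm high, from x = -60 to +110 mm and y = +-115 mm, with a short drive shaft out of its -y side. Nothing else stands beside the toggle on the box
- shelf_edge (a point): middle of the lower front edge of the clear glass shelf over the winder, 225 mm above the counter, 25 mm in front of the toggle's pivot; axes as the winder. The glass is 6 mm thick, 260 mm wide, 140 mm deep, on two posts at its back. It bars the way from straight above: come from the front, tool tilted about 35 to 45 degrees from vertical, pointing forward and down under it
- toggle_pivot (a point): the toggle's pivot, on the top of the box, 60 mm above the counter; axes as the winder
- toggle_tip (a point): tip of the black bat toggle: 70 mm long from pivot to tip, 11 mm thick at the foot and 16 mm near the tip. It swings in the winder's y-z plane, 24 degrees to either side of upright
- toggle (a joint): toggle angle in rad: 0 = leaning left (+y of the winder) as found; 0.42 = upright; 0.84 = leaning right (-y), its other stop. An over-centre spring drives it to the nearer stop from any angle; to start it moving takes about 7 N sideways 50 mm above the pivot, less towards the centre; beyond the centre it snaps over by itself. It must not be pushed with more than 35 N
- jar: bystander: clear jar with dark cap, 60 mm in diameter, 85 mm high; origin at the centre of its underside
- reel: bystander: grey spinning reel standing on its round foot, 146 mm high, reaching up to 70 mm from its axis; origin at the centre of its underside
- calculator: bystander: flat desk calculator, 85 by 140 mm, 20 mm high; origin at the centre of its underside
- screwdriver: bystander: black-handled screwdriver lying on the counter along its x axis, handle towards -x
- tin: bystander: steel tin, 72 mm in diameter, 50 mm high (wider and taller than a spool); origin at the centre of its underside
- lure_case: bystander: clear flat lure case, 110 by 170 mm, 30 mm high; origin at the centre of its underside
Things that resemble listed ones, but are neither listed nor needed, are in the scene too. Leave any pink look-alike of the part that bears spool_b_center alone. Leave any green look-alike of the part that bears spool_a_center alone.

How it is judged (in metres and radians):
On the way, in this order (a step that is already met when the one before it is completed fails the run):
1. one spool has been pushed into the magazine and both lips have closed over it (((z of spool_a_center in the frame of magazine_mouth below -0.018 m and horizontal distance between spool_a_center and magazine_mouth below 0.006 m and angle between spool_a_center's own z axis and vertical below 0.08 rad) or (z of spool_b_center in the frame of magazine_mouth below -0.018 m and horizontal distance between spool_b_center and magazine_mouth below 0.006 m and angle between spool_b_center's own z axis and vertical below 0.08 rad)) and value of joint each of lip_near, lip_far below 0.0015 m), for 0.2 s.
2. the second spool too: both are in the magazine under the closed lips (z of each of spool_a_center, spool_b_center in the frame of magazine_mouth below -0.018 m and horizontal distance between each of spool_a_center, spool_b_center and magazine_mouth below 0.006 m and angle between each of spool_a_center, spool_b_center's own z axis and vertical below 0.08 rad and value of joint each of lip_near, lip_far below 0.0015 m), for 0.2 s.
3. the toggle has been flipped over to its other side (value of joint toggle above 0.74 rad), for 0.2 s.
At the end, for the whole second after the job is handed in: Both spools stand in the magazine, at rest, tops below the undersides of the lips (centres at least 18 mm below the lips' undersides, within 6 mm of the axis, tilted less than 0.08 rad), both lips sprung back to within 1.5 mm, and the toggle leans to its right-hand side (joint above 0.74 rad) (all of step 2 and value of joint toggle above 0.74 rad and linear speed of each of spool_a, spool_b below 0.02 m/s); the robot touches nothing.
It fails at once if the toggle is forced: pushed with more than 35 N (contact force between the arm and toggle above 35 N).
It fails at once if the toggle is forced by the fingers: pushed with more than 35 N (contact force between the fingers and toggle above 35 N).
It fails at once if a bystander on the counter is moved by more than 30 mm (distance of any of jar, reel, calculator, screwdriver, tin, lure_case from where it was at the start of the episode above 0.03 m).
It also fails if it takes over 72 s, if anything falls off the work surface, if the arm or the gripper's body presses on something with over 40 N, if the wrist force passes 120 N, or if a joint passes its speed limit or range.

## Robot

A 6-joint arm with a two-finger parallel gripper is mounted at the origin on the work surface. World frame = base frame: x ahead of the robot, y to its left, z up, the work surface at z = 0. Lengths are in m, angles in degrees, forces in N, time in s.
With the tool pointing down it reaches from about 0.375 to 0.975 m from the base axis. Payload 3.8 kg.
Tool frame: the origin (TCP) lies midway between the tips of the shut fingers; the grasp point (between the pads) lies 19 mm behind it; x points along the fingers, z is the direction in which the jaws open and shut, and the axes are right-handed (so a half turn about x gives the same grasp; the last joint's range is limited). The gripper opens to 85 mm and grips with 20 to 120 N. Pads are 22 mm wide; open, the fingers measure 114 mm over their backs; the gripper's body (76 mm by 85 mm) begins 54 mm behind the grasp point. The pads swing forward as they close: fully open they stand 13 mm farther back than shut.
Start: joints at [67.042, 15.12, 91.902, -0, 72.978, -2.114], TCP at [0.24, 0.631, 0.231] pointing down, gripper open.
Joint ranges: [-150.88, 150.88], [-54.13, 125.18], [17.81, 147.31], [-75.09, 255.09], [0, 152.58], [-146.25, 146.25]. Speed limits (degrees/s): [147.25, 147.25, 180, 180, 180, 180].

## Interface

Orientations are given as a 3x3 rotation matrix whose columns are the frame's x, y, z axes.
In Python, from rig import readout, eyes, manip gives the robot as it stands.
- The arm moves only by the tool move_arm, never from a script. Its argument "rows" is a list that holds one entry, the list of rows, each a list of 5 numbers: the closure, from 0 (fully open) to 1 (shut), then the shift along the tool's x, y, z in cm, then the turn about the tool's x in rad. A call has 1 to 12 rows; each row shifts and turns the commanded pose from where the row before left it, along the tool's axes as they then stand; what a row does not reach is not made up. A row lasts 1/10 s, in which the tool goes at most 50 mm and 8.59 degrees, less where a joint would pass 70% of its speed; a pose out of reach is approached as far as the arm can. A call with a gripper value outside its range is refused whole. The fingers move at their own pace and stop on an object; "force" is the grip in N (left out, the last holds). Time passes only in rows, so rows that do not move let the fingers close. It gives the time, the measured TCP pose, the force and the opening at its end, in the units of the state.
- readout.state(): the state, without advancing time (a new reading comes with each control period).
- eyes.read_camera(name): name is "scene" or "top"; returns (picture, depth): 384x512x3 uint8, red, green, blue; 384x512 float32, m along the optical axis (not along the pixel's ray), 0 where there is no reading.
- eyes.camera_info(name): a dict with "intrinsics" (3x3 intrinsics, pixels), "extrinsics" (4x4, takes a point from camera to world coordinates). Camera axes: x right, y down, z forward; pixel columns grow to the right and rows downward; lengths in m; the calibration is good to about 2 mm. A picture is of the moment at which its call begins. camera_info takes no time and is no camera call.
- manip.hand_in(): hands the job in, once; it reports no verdict.
The state is a dict: "t": time; "joint_pos": joint angles; "joint_vel": joint speeds; "tau": joint torques, N m; "eef_pos": TCP position; "tool_rot": TCP orientation; "contact_force": force on the tool from outside, world axes, zero at the start; "ft_torque": the same for the moment, N m; "finger_gap": opening from 0.0 (shut) to 1.0 (fully open).
Only numpy, scipy, OpenCV 4.12 (cv2) and the standard library are available. Lean on these libraries where they do the work, as an engineer would, in place of code of your own. Each camera call takes 0.05 s, during which the arm holds its last target.

## Working session

There is one attempt and no reset: what is moved stays moved. The work goes in short steps, Python scripts to look and compute and a tool call to move; the robot and the scene stay as the last step left them, time stands still between calls to the robot, and variables do not carry over. Pictures are saved under pics/ and viewed, and the job is handed in when it is done.

Besides the shell and the picture viewer there is one more tool, called as name(argument=value, ...), one argument or row to a line, values as JSON. move_arm: Moves the arm, as the interface text tells. Its arguments: {"type":"object","properties":{"rows":{"type":"array","items":{"type":"array","items":{"type":"array","items":{"type":"number"}}}},"force":{"type":"number"}},"required":["rows"]}

```bash
ls; mkdir -p pics; python3 - <<'E'
from rig import readout, eyes, manip
import cv2,numpy as np
for n in("scene","top"):
    p,d=eyes.read_camera(n); i=eyes.camera_info(n)
    np.savez(f"{n}0.npz",p=p,d=d,K=i["intrinsics"],E=i["extrinsics"])
    cv2.imwrite(f"pics/{n}0.png",cv2.resize(p[:,:,::-1],(800,600),interpolation=cv2.INTER_CUBIC))
    print(n,np.round(i["intrinsics"],2),np.round(i["extrinsics"],4),(d==0).mean())
s=readout.state()
for k,v in s.items(): print(k,np.round(v,4))
E
```

```text
pics
scene [[413.86   0.   257.77]
 [  0.   413.86 192.43]
 [  0.     0.     1.  ]] [[ 0.006   0.7807 -0.6248  1.2615]
 [ 0.9998  0.0056  0.0165  0.0096]
 [ 0.0164 -0.6248 -0.7806  1.0809]
 [ 0.      0.      0.      1.    ]] 0.003992716471354167
top [[462.18   0.   250.06]
 [  0.   462.18 192.34]
 [  0.     0.     1.  ]] [[-0.0214 -0.9876  0.1555  0.3257]
 [-0.9997  0.0195 -0.0137  0.0507]
 [ 0.0105 -0.1558 -0.9877  1.4525]
 [ 0.      0.      0.      1.    ]] 0.004216512044270833
t 0.1
joint_pos [ 6.70409e+01  1.51671e+01  9.19752e+01 -1.00000e-04  7.29763e+01
 -2.11310e+00]
joint_vel [ 0.0028 -0.1461 -0.1538 -0.0039  0.0128  0.1195]
tau [ 7.00000e-04 -5.16702e+01 -3.68590e+01  0.00000e+00  6.20000e-03
 -0.00000e+00]
eef_pos [0.2399 0.6302 0.23  ]
tool_rot [[-8.000e-04 -9.345e-01  3.559e-01]
 [-1.900e-03  3.559e-01  9.345e-01]
 [-1.000e+00  1.000e-04 -2.100e-03]]
contact_force [-0.2799 -0.4384 -0.363 ]
ft_torque [-0.0154 -0.0423 -0.0103]
finger_gap 0.998
```

View pics/scene0.png

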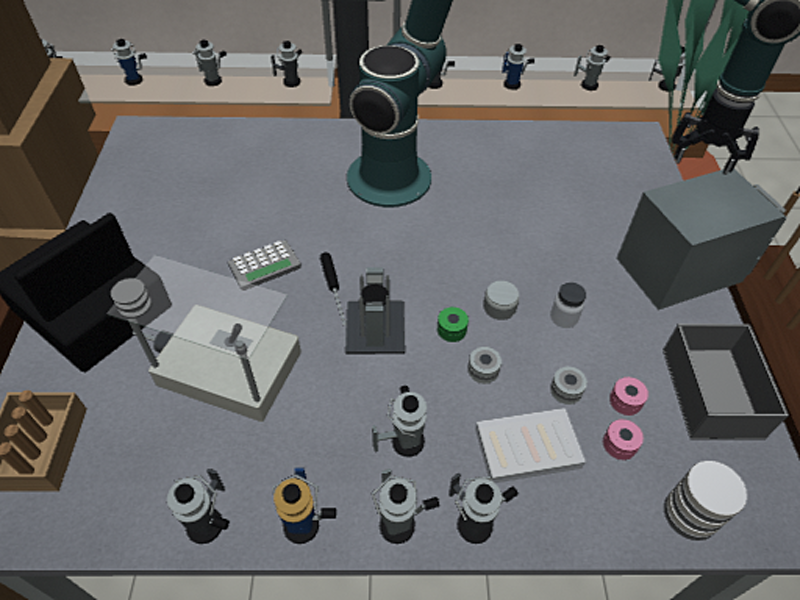

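View pics/top0.png

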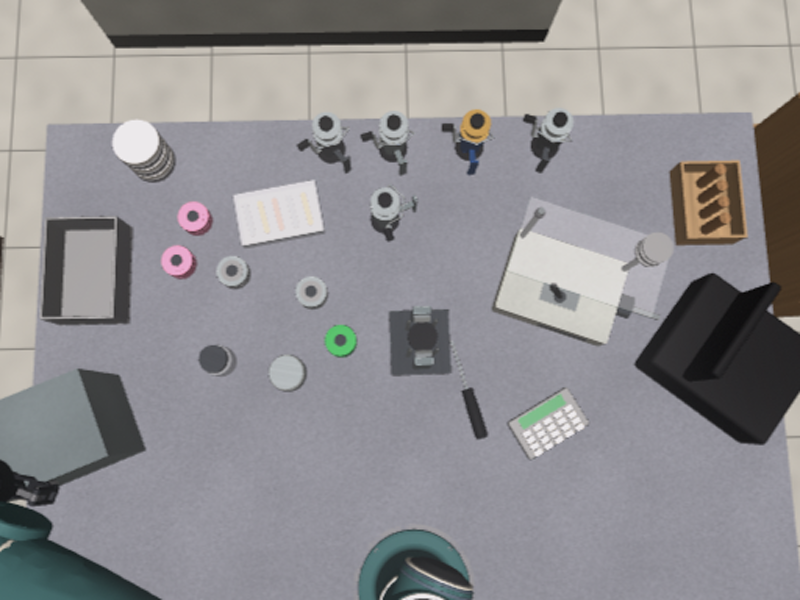

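```bash
cat > h.py <<'E'
import numpy as np,cv2
def load(n,k=0):
    z=np.load(f"{n}{k}.npz"); return z["p"],z["d"],z["K"],z["E"]
def ray(u,v,K,E,z):
    c=E[:3,3]; d=E[:3,:3]@np.linalg.solve(K,[u,v,1]); return c+d*(z-c[2])/d[2]
def pt(u,v,d,K,E):
    return E[:3,:3]@(np.linalg.solve(K,[u,v,1])*d)+E[:3,3]
def cloud(p,d,K,E):
    v,u=np.mgrid[:d.shape[0],:d.shape[1]]
    c=np.stack([u,v,np.ones_like(u)],-1)@np.linalg.inv(K).T*d[...,None]
    return c@E[:3,:3].T+E[:3,3]
def proj(P,K,E):
    c=E[:3,:3].T@(np.asarray(P)-E[:3,3]); q=K@c; return q[:2]/q[2]
E
python3 - <<'E'
from h import *
for n in("scene","top"):
    p,d,K,E=load(n); W=cloud(p,d,K,E)
    np.savez(f"W{n}.npz",W=W)
    lab=dict(scene=[(485,362),(569,382),(452,320),(630,395),(502,298),(375,290)],top=[(312,292),(232,271),(341,340),(287,372),(215,360),(422,338)])[n]
    for u,v in lab:
        print(n,u,v,np.round(W[int(v*.64),int(u*.64)],4))
    # heights mask of spools: clusters of z in 0.036..0.044
    m=((abs(W[...,2]-0.04)<0.005)).astype(np.uint8)
    m=cv2.morphologyEx(m,cv2.MORPH_OPEN,np.ones((3,3)))
    N,L,S,C=cv2.connectedComponentsWithStats(m)
    for i in range(1,N):
        if 60<S[i,4]<1500:
            print(n,C[i]/.64,S[i,4],np.round(W[L==i].mean(0),4),p[L==i].mean(0).astype(int), np.round(np.ptp(W[L==i],0),3))
E
```

```text
scene 485 362 [0.5754 0.1878 0.0396]
scene 569 382 [0.6179 0.3446 0.0358]
scene 452 320 [0.4759 0.1297 0.042 ]
scene 630 395 [0.6467 0.4531 0.0392]
scene 502 298 [0.4257 0.2346 0.0511]
scene 375 290 [ 0.4557 -0.0238  0.1099]
scene [451.95652174 319.34782609] 230 [0.476  0.1306 0.0403] [ 58 129  72] [0.059 0.058 0.01 ]
scene [484.04059041 360.11300738] 271 [0.5739 0.1872 0.0404] [126 131 132] [0.06  0.061 0.009]
scene [569.01501767 380.4770318 ] 283 [0.6189 0.344  0.0402] [126 131 132] [0.062 0.061 0.01 ]
scene [629.9121732  390.87520425] 306 [0.641  0.4545 0.0402] [172 118 142] [0.064 0.061 0.01 ]
scene [623.77232143 434.99813988] 336 [0.7317 0.4229 0.0405] [170 117 141] [0.06  0.059 0.01 ]
top 312 292 [0.57   0.1881 0.0464]
top 232 271 [0.6153 0.3469 0.0397]
top 341 340 [0.4735 0.131  0.0404]
top 287 372 [0.4108 0.2363 0.0528]
top 215 360 [0.4353 0.3678 0.084 ]
top 422 338 [ 0.4656 -0.0244  0.1143]
top [193.2864011 220.7760989] 91 [0.7182 0.4242 0.04  ] [187 141 167] [0.034 0.048 0.009]
top [177.71420188 259.61707746] 213 [0.6391 0.4535 0.0398] [200 149 178] [0.059 0.053 0.01 ]
top [233.72189153 269.51058201] 189 [0.6169 0.3421 0.0395] [156 156 158] [0.058 0.054 0.01 ]
top [312.22491197 295.8846831 ] 142 [0.5606 0.1862 0.04  ] [164 166 167] [0.042 0.056 0.01 ]
top [341.17606027 340.1297433 ] 224 [0.4715 0.1299 0.0401] [ 88 170 105] [0.053 0.056 0.01 ]
```

```bash
python3 - <<'E'
from h import *
p,d,K,E=load("top"); a=p[100:300,90:290]; 
p2,_,_,_=load("scene"); b=p2[150:300,190:420]
cv2.imwrite("pics/c_top.png",cv2.resize(p[130:260,130:430,::-1],(800,347),interpolation=cv2.INTER_CUBIC))
cv2.imwrite("pics/c_top_mag.png",cv2.resize(p[185:255,240:310,::-1],(560,560),interpolation=cv2.INTER_CUBIC))
cv2.imwrite("pics/c_scene.png",cv2.resize(p2[150:290,80:280,::-1],(800,560),interpolation=cv2.INTER_CUBIC))
E
```

```text
(no output)
```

View pics/c_top_mag.png

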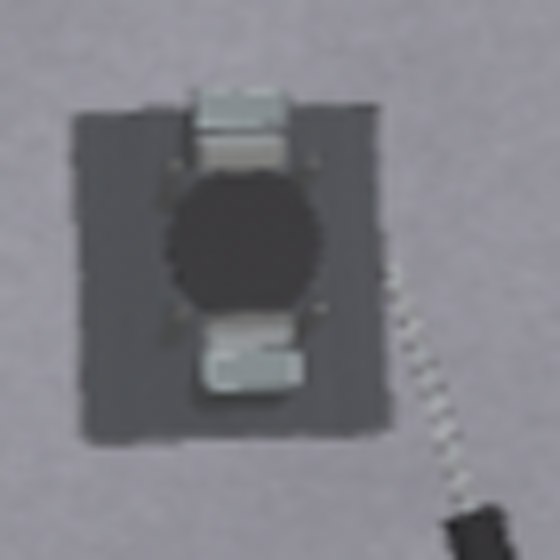

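View pics/c_scene.png

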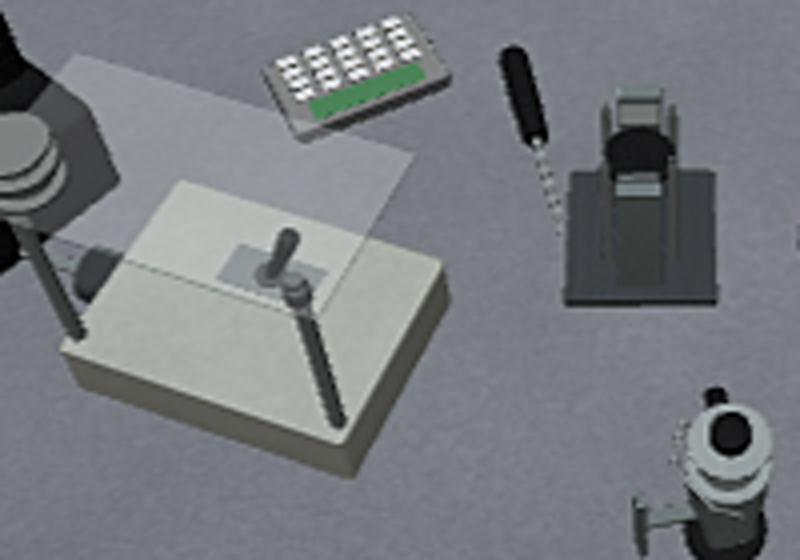

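View pics/c_top.png

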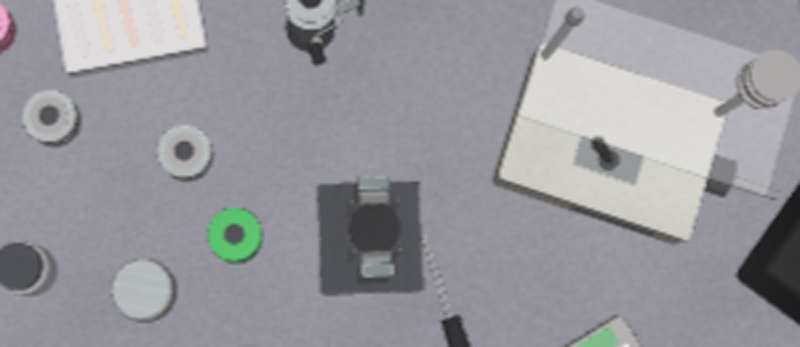

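```bash
python3 - <<'E'
from h import *
guess=[(0.574,0.187),(0.618,0.343),(0.474,0.130)]
for n in("scene","top"):
    p,d,K,E=load(n); g=p.astype(float).mean(2)
    for G in guess:
        c=proj([*G,0.04],K,E).round().astype(int)
        s=9; w=g[c[1]-s:c[1]+s+1,c[0]-s:c[0]+s+1]
        # hub: dark weight centroid near center
        yy,xx=np.mgrid[-s:s+1,-s:s+1]
        ring=np.median(w[(np.hypot(yy,xx)<9)]); th=ring-25
        m=((w<th)&(np.hypot(yy,xx)<7))
        N,L,S,C=cv2.connectedComponentsWithStats(m.astype(np.uint8))
        i=1+np.argmin([np.hypot(*(C[k]-s))-0.01*S[k,4] for k in range(1,N)])
        wt=np.clip(ring-cv2.GaussianBlur(w,(1,1),0),0,None)*cv2.dilate((L==i).astype(np.uint8),np.ones((3,3)))
        u=c[0]+(wt*xx).sum()/wt.sum(); v=c[1]+(wt*yy).sum()/wt.sum()
        print(n,G,S[i,4],"hub",np.round(ray(u,v,K,E,0.04),4))
    # follower disc
    c=proj([0.466,-0.024,0.11],K,E).round().astype(int)
    s=16; w=g[c[1]-s:c[1]+s+1,c[0]-s:c[0]+s+1]
    m=(w<65).astype(np.uint8);N,L,S,C=cv2.connectedComponentsWithStats(m)
    i=L[s,s]; print(n,"foll",w[s,s],S[i],C[i]+c-s,np.round(ray(*(C[i]+c-s),K,E,0.11),4))
    # base plate
    W=cloud(p,d,K,E)
    m=((abs(W[...,0]-0.466)<0.1)&(abs(W[...,1]+0.024)<0.09)&(g<105)&(abs(W[...,2]-.012)<0.006)).astype(np.uint8)
    m=cv2.morphologyEx(m,cv2.MORPH_OPEN,np.ones((3,3)))
    N,L,S,C=cv2.connectedComponentsWithStats(m); i=1+np.argmax(S[1:,4])
    v,u=np.where(L==i); P=np.array([ray(a,b,K,E,0.012)[:2] for a,b in zip(u,v)]).astype(np.float32)*1000
    print(n,"plate",S[i],cv2.minAreaRect(P), cv2.boundingRect(P))
    vis=p.copy(); vis[L==i]=(255,0,0); cv2.imwrite(f"pics/plate_{n}.png",cv2.resize(vis[c[1]-30:c[1]+50,c[0]-40:c[0]+40,::-1],None,fx=6,fy=6))
E
```

```text
scene (0.574, 0.187) 44 hub [0.5702 0.1896 0.04  ]
scene (0.618, 0.343) 50 hub [0.6153 0.3467 0.04  ]
scene (0.474, 0.13) 32 hub [0.4722 0.1324 0.04  ]
scene foll 23.0 [  7   7  18  26 307] [239.31921824 191.79478827] [ 0.4823 -0.0253  0.11  ]
scene plate [221 193  38  33 743] ((472.32513427734375, -26.601760864257812), (127.4197998046875, 119.29426574707031), 0.2947043478488922) (408, -87, 129, 120)
top (0.574, 0.187) 54 hub [0.5713 0.1902 0.04  ]
top (0.618, 0.343) 51 hub [0.6162 0.3472 0.04  ]
top (0.474, 0.13) 47 hub [0.4729 0.133  0.04  ]
top foll 61.333333333333336 [  7   7  19  17 253] [269.83003953 214.78656126] [ 0.4697 -0.0243  0.11  ]
top plate [250 199  15  41 440] ((468.1682434082031, 10.893940925598145), (43.626346588134766, 125.52684783935547), 88.85868072509766) (404, -11, 128, 45)
```

View pics/plate_top.png

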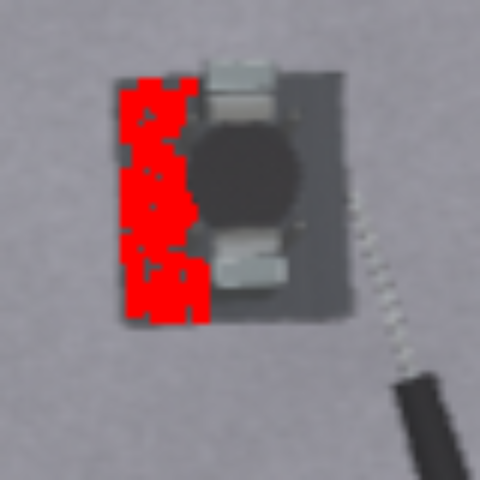

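View pics/plate_scene.png

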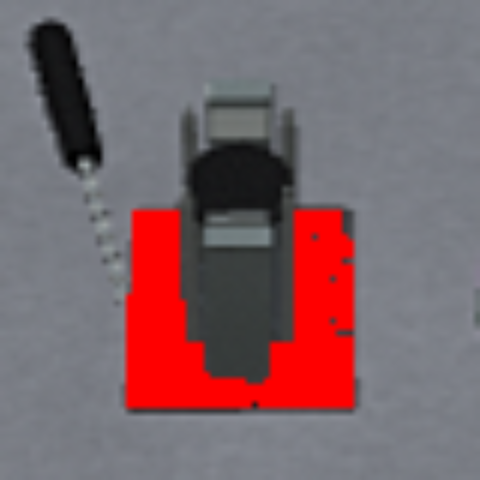

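```bash
python3 - <<'E'
from h import *
def edges(n,z,c0,half,yaw,kind):
    p,d,K,E=load(n); g=cv2.GaussianBlur(p,(0,0),0.6).astype(np.float32).mean(2)
    ax=np.array([np.cos(yaw),np.sin(yaw)]); ay=np.array([-ax[1],ax[0]])
    out={}
    for name,a,b,h,hb in(("+x",ax,ay,half[0],half[1]),("-x",-ax,ay,half[0],half[1]),("+y",ay,ax,half[1],half[0]),("-y",-ay,ax,half[1],half[0])):
        pts=[]
        for t in np.linspace(-.85,.85,35):
            rs=np.arange(-0.012,0.012,0.0003)
            q=np.array([proj([*(c0+b*t*hb+a*(h+r)),z],K,E) for r in rs],np.float32)
            v=cv2.remap(g,q[:,0][None],q[:,1][None],cv2.INTER_LINEAR)[0]
            gr=np.gradient(cv2.GaussianBlur(v[None],(0,0),3)[0]); gr[:3]=0;gr[-3:]=0
            k=gr.argmax()
            if gr[k]>0.8: 
                w=np.clip(gr[max(0,k-6):k+7],0,None); pts.append((t*hb,h+(rs[max(0,k-6):k+7]*w).sum()/w.sum()))
        pts=np.array(pts)
        if len(pts)<8: out[name]=None; continue
        f=np.polyfit(*pts.T,1)
        for _ in range(4):
            r=pts[:,1]-np.polyval(f,pts[:,0]); k=abs(r)<=max(0.0007,np.median(abs(r))*1.5); f=np.polyfit(*pts[k].T,1)
        out[name]=(np.round(f[1],4),np.round(np.degrees(np.arctan(f[0])),2),k.sum())
    print(n,out)
edges("top",0.012,np.array([0.468,-0.0260]),(0.065,0.06),np.radians(0),0)
edges("scene",0.012,np.array([0.468,-0.0260]),(0.065,0.06),np.radians(0),0)
p,d,K,E=load("top"); W=cloud(p,d,K,E)
for n in("top","scene"):
    p,d,K,E=load(n); W=cloud(p,d,K,E)
    m=((abs(W[...,2]-0.130)<0.006)&(abs(W[...,0]-.467)<.08)&(abs(W[...,1]+.025)<.04)).astype(np.uint8)
    N,L,S,C=cv2.connectedComponentsWithStats(m)
    for i in range(1,N):
        if S[i,4]>10: print(n,S[i],ray(*C[i],K,E,0.13).round(4), p[L==i].mean(0))
for z in (0.13,):
    g=cv2.resize(load("top")[0][185:255,240:310],None,fx=8,fy=8)
E
```

```text
top {'+x': (np.float64(0.0656), np.float64(-0.93), np.int64(19)), '-x': (np.float64(0.0648), np.float64(-0.64), np.int64(29)), '+y': (np.float64(0.0617), np.float64(0.94), np.int64(24)), '-y': (np.float64(0.0581), np.float64(-1.08), np.int64(25))}
scene {'+x': (np.float64(0.0733), np.float64(-0.57), np.int64(35)), '-x': (np.float64(0.0635), np.float64(2.87), np.int64(13)), '+y': (np.float64(0.0602), np.float64(-0.21), np.int64(34)), '-y': (np.float64(0.0598), np.float64(-0.82), np.int64(29))}
top [265 196  11   5  53] [ 0.5163 -0.0251  0.13  ] [136.49056604 143.88679245 146.71698113]
top [267 225  10   2  13] [ 0.4358 -0.0289  0.13  ] [128.84615385 130.84615385 131.76923077]
top [266 229  12   5  59] [ 0.4208 -0.0269  0.13  ] [131.25423729 138.52542373 141.37288136]
scene [234 171  11   8  76] [ 0.4292 -0.0265  0.13  ] [101.25       108.75       109.28947368]
scene [234 194  11   7  69] [ 0.5168 -0.0255  0.13  ] [91.10144928 98.97101449 99.8115942 ]
```

```bash
python3 - <<'E'
from h import *
W=np.load("Wscene.npz")["W"]; Wt=np.load("Wtop.npz")["W"]
for w in (W,Wt):
    b=w[(w[...,1]>.45)&(w[...,0]>.25)&(w[...,0]<.6)&(w[...,2]>.1)&(w[...,2]<.5)]
    print(b.min(0),b.max(0),len(b))
    b=w[(w[...,1]>-.05)&(w[...,1]<.12)&(w[...,0]>.58)&(w[...,0]<.8)&(w[...,2]>.03)]
    print("reel",b.min(0),b.max(0),len(b))
    b=w[(w[...,1]>-.55)&(w[...,1]<-.1)&(w[...,0]>.3)&(w[...,0]<.75)&(w[...,2]>.2)&(w[...,2]<.4)]
    print("shelf",b.min(0),b.max(0),len(b))
E
```

```text
[0.25003671 0.51711749 0.10002485] [0.41979337 0.81912051 0.4999498 ] 5819
reel [ 0.66135547 -0.02465313  0.03057361] [0.76484627 0.06692004 0.15050682] 745
shelf [ 0.37754737 -0.54996893  0.20009058] [ 0.69900451 -0.16961931  0.27584343] 4791
[0.25002299 0.51658423 0.10004574] [0.41594509 0.70710943 0.4019053 ] 4127
reel [ 0.66018358 -0.02458142  0.03040606] [0.76374958 0.06735252 0.15158636] 510
shelf [ 0.37499162 -0.5496879   0.20020503] [ 0.69664592 -0.16921255  0.27875178] 5195
```

move_arm(
  rows=[
    [[0,-2,0,0,-0.126],[0,-2,0,0,-0.126],[0,-1,0,0,-0.126]],
  ],
  force=60,
)

```text
t: 0.4
eef_pos: [0.2404, 0.6312, 0.2827]
tool_rot: [[0.001, -1.0, -0.019], [0.001, -0.019, 1.0], [-1.0, -0.001, 0.001]]
contact_force: [0.1, 1.2, -0.2]
finger_gap: 1.002
```

```bash
python3 - <<'E'
from h import *
p,d,K,E=load("scene"); W=cloud(p,d,K,E)
for q in [(700,215),(660,220),(740,200),(680,270),(740,260),(640,200),(625,255),(660,295),(780,205)]:
    print(q,W[int(q[1]*.64),int(q[0]*.64)].round(3))
p,d,K,E=load("top"); W=cloud(p,d,K,E)
for q in [(40,420),(90,400),(120,420),(100,440),(135,440),(60,470)]:
    print(q,W[int(q[1]*.64),int(q[0]*.64)].round(3))
E
```

```text
(700, 215) [0.331 0.618 0.199]
(660, 220) [0.331 0.542 0.185]
(740, 200) [0.293 0.708 0.201]
(680, 270) [0.415 0.579 0.129]
(740, 260) [0.354 0.734 0.091]
(640, 200) [0.269 0.518 0.178]
(625, 255) [0.288 0.526 0.032]
(660, 295) [0.405 0.571 0.039]
(780, 205) [0.269 0.816 0.167]
(40, 420) [0.331 0.637 0.199]
(90, 400) [0.361 0.555 0.196]
(120, 420) [0.328 0.542 0.087]
(100, 440) [0.295 0.53  0.204]
(135, 440) [0.289 0.526 0.045]
(60, 470) [0.247 0.597 0.202]
```

move_arm(
  rows=[
    [[0,0,-2.7,-3.7,0],[0,0,-2.7,-3.7,0],[0,0,-2.7,-3.7,0],[0,0,-2.7,-3.7,0],[0,0,-2.7,-3.7,0],[0,0,-2.7,-3.7,0],[0,0,-2.7,-3.7,0],[0,0,-2.7,-3.7,0],[0,0,-2.7,-3.7,0],[0,1,-2.7,-3.7,0],[0,2,-2.6,-3.7,0],[0,3,-2.6,-4.1,0]],
  ],
)

```text
t: 1.6
eef_pos: [0.5671, 0.1909, 0.2256]
tool_rot: [[0.003, -1.0, -0.014], [0.001, -0.014, 1.0], [-1.0, -0.003, 0.001]]
contact_force: [1.1, 0.9, -0.7]
finger_gap: 0.997
```

```bash
cat > go.py <<'E'
import sys,numpy as np
from rig import readout
s=readout.state(); R=np.array(s["tool_rot"]); p=np.array(s["eef_pos"])
t=np.array([float(a) for a in sys.argv[1:4]])
print("t",round(s["t"],2),"pos",p.round(4),"shift cm",(R.T@(t-p)*100).round(2),"F",np.round(s["contact_force"],1),"gap",round(s["finger_gap"],3),"yaw",round(np.degrees(np.arctan2(R[1,2],R[0,2])),2))
E
python3 go.py .5708 .1899 .003
```

```text
t 1.6 pos [0.5671 0.1909 0.2256] shift cm [22.26 -0.3  -0.12] F [ 1.1  0.9 -0.7] gap 0.997 yaw 90.79
```

move_arm(
  rows=[
    [[0,4,0,0,0],[0,5,0,0,0],[0,5,0,0,0],[0,2,0,0,0],[0,0,0,0,0],[0,0,0,0,0]],
  ],
)

```text
t: 2.2
eef_pos: [0.5652, 0.1925, 0.065]
tool_rot: [[-0.001, -1.0, -0.014], [-0.0, -0.014, 1.0], [-1.0, 0.001, -0.0]]
contact_force: [0.8, 0.6, 0.1]
finger_gap: 0.999
```

```bash
python3 go.py .5708 .1899 .003
```

```text
t 2.2 pos [0.5652 0.1925 0.065 ] shift cm [ 6.2  -0.56 -0.26] F [0.8 0.6 0.1] gap 0.999 yaw 90.82
```

move_arm(
  rows=[
    [[0,0,-0.6,-0.3,0],[0,2,0,0,0],[0,2,0,0,0],[0,1.7,0,0,0],[0,0.4,0,0,0],[0,0,0,0,0],[0,0,0,0,0]],
  ],
)

```text
t: 2.9
eef_pos: [0.573, 0.19, 0.0059]
tool_rot: [[0.003, -1.0, -0.014], [0.001, -0.014, 1.0], [-1.0, -0.003, 0.001]]
contact_force: [0.3, -0.1, -0.2]
finger_gap: 0.997
```

```bash
python3 go.py .5708 .1899 .003
```

```text
t 2.9 pos [0.573  0.19   0.0059] shift cm [ 0.29  0.22 -0.01] F [ 0.3 -0.1 -0.2] gap 0.997 yaw 90.82
```

move_arm(
  rows=[
    [[0,0.2,0.1,0,0],[0,0,0,0,0],[0,0,0,0,0]],
  ],
)

```text
t: 3.2
eef_pos: [0.5705, 0.1897, 0.0025]
tool_rot: [[0.001, -1.0, -0.014], [0.0, -0.014, 1.0], [-1.0, -0.001, 0.0]]
contact_force: [0.5, -0.4, 0.0]
finger_gap: 0.999
```

```bash
python3 go.py .5708 .1899 .003;python3 go.py .5708 .1899 .003
```

```text
t 3.2 pos [0.5705 0.1897 0.0025] shift cm [-0.05 -0.03  0.02] F [ 0.5 -0.4  0. ] gap 0.999 yaw 90.82
t 3.2 pos [0.5705 0.1897 0.0025] shift cm [-0.05 -0.03  0.02] F [ 0.5 -0.4  0. ] gap 0.999 yaw 90.82
```

Good. Close.

move_arm(
  rows=[
    [[1,0,0,0,0],[1,0,0,0,0],[1,0,0,0,0],[1,0,0,0,0],[1,0,0,0,0]],
  ],
  force=60,
)

```text
t: 3.7
eef_pos: [0.5708, 0.1897, 0.0025]
tool_rot: [[0.001, -1.0, -0.014], [0.0, -0.014, 1.0], [-1.0, -0.001, 0.0]]
contact_force: [0.3, 0.2, 3.8]
finger_gap: 0.708
```

```bash
python3 go.py .5708 .1899 .003
```

```text
t 3.7 pos [0.5708 0.1897 0.0025] shift cm [-0.05  0.    0.02] F [0.3 0.2 3.8] gap 0.708 yaw 90.82
```

move_arm(
  rows=[
    [[1,-3,0,0,0],[1,-5,0,0,0],[1,-5,0,0,0],[1,-5,0,0,0],[1,-0.7,0,0,0],[1,0,0,0,0],[1,0,0,0,0]],
  ],
)

```text
t: 4.4
eef_pos: [0.5688, 0.1891, 0.1869]
tool_rot: [[-0.003, -1.0, -0.014], [-0.001, -0.014, 1.0], [-1.0, 0.003, -0.001]]
contact_force: [-0.5, -0.1, -2.0]
finger_gap: 0.714
```

```bash
python3 go.py .4685 -.0253 .185
```

```text
t 4.4 pos [0.5688 0.1891 0.1869] shift cm [  0.24  10.33 -21.3 ] F [-0.5 -0.1 -2. ] gap 0.714 yaw 90.82
```

move_arm(
  rows=[
    [[1,0,1.7,-3.5,0],[1,0,1.7,-3.5,0],[1,0,1.7,-3.5,0],[1,0,1.7,-3.6,0],[1,0,1.7,-3.6,0],[1,0,1.6,-3.6,0],[1,0,0,0,0],[1,0,0,0,0],[1,0,0,0,0]],
  ],
)

```text
t: 5.3
eef_pos: [0.4717, -0.0242, 0.1874]
tool_rot: [[-0.003, -1.0, -0.014], [0.001, -0.014, 1.0], [-1.0, 0.003, 0.001]]
contact_force: [0.8, 0.7, -1.0]
finger_gap: 0.714
```

```bash
python3 go.py .4685 -.0253 .165; cat > snap.py <<'E'
import sys,numpy as np,cv2
from rig import readout,eyes
k=sys.argv[1]
for n in sys.argv[2:]:
    p,d=eyes.read_camera(n); i=eyes.camera_info(n)
    np.savez(f"{n}{k}.npz",p=p,d=d,K=i["intrinsics"],E=i["extrinsics"])
    cv2.imwrite(f"pics/{n}{k}.png",cv2.resize(p[:,:,::-1],(800,600),interpolation=cv2.INTER_CUBIC))
E
python3 snap.py 1 scene top
python3 - <<'E'
from h import *
p=load("scene",1)[0]; cv2.imwrite("pics/sm1.png",cv2.resize(p[110:240,180:300,::-1],(554,600),interpolation=cv2.INTER_CUBIC))
p=load("top",1)[0]; cv2.imwrite("pics/tm1.png",cv2.resize(p[160:270,210:330,::-1],(655,600),interpolation=cv2.INTER_CUBIC))
E
```

```text
t 5.3 pos [ 0.4717 -0.0242  0.1874] shift cm [ 2.24  0.31 -0.11] F [ 0.8  0.7 -1. ] gap 0.714 yaw 90.82
```

View pics/sm1.png

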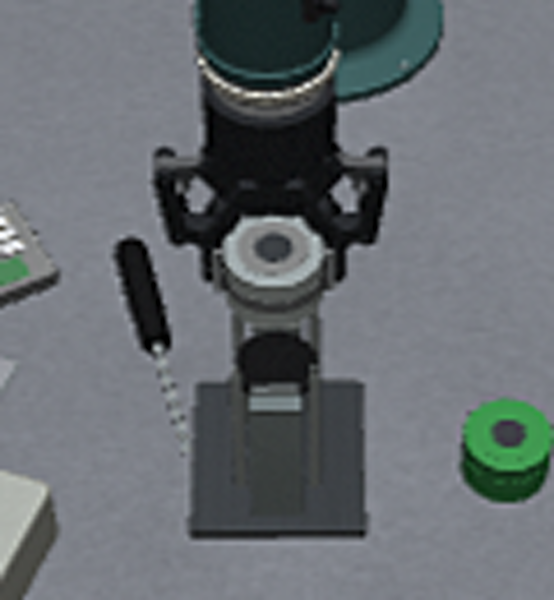

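View pics/tm1.png

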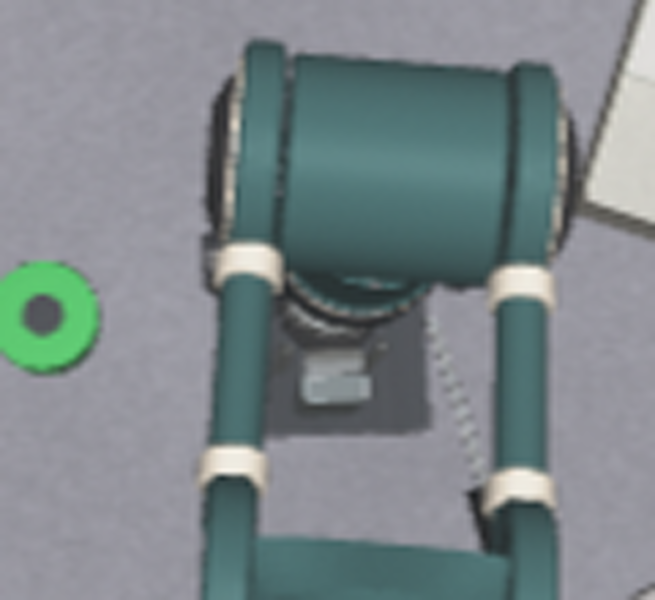

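```bash
cat > hub.py <<'E'
import sys
from h import *
n,k,x,y,z=sys.argv[1],sys.argv[2],*map(float,sys.argv[3:6])
p,d,K,E=load(n,k); g=p.astype(float).mean(2)
c=proj([x,y,z],K,E).round().astype(int); s=9; w=g[c[1]-s:c[1]+s+1,c[0]-s:c[0]+s+1]
yy,xx=np.mgrid[-s:s+1,-s:s+1]; ring=np.median(w[np.hypot(yy,xx)<9])
m=(w<ring-25)&(np.hypot(yy,xx)<7)
N,L,S,C=cv2.connectedComponentsWithStats(m.astype(np.uint8)); i=1+np.argmax(S[1:,4])
wt=np.clip(ring-w,0,None)*cv2.dilate((L==i).astype(np.uint8),np.ones((3,3)))
u=c[0]+(wt*xx).sum()/wt.sum(); v=c[1]+(wt*yy).sum()/wt.sum()
print(S[i,4],u,v,ray(u,v,K,E,z).round(4))
E
python3 hub.py scene 1 .4717 -.0242 .225; python3 go.py .4685 -.0253 .165
```

```text
47 238.82301629006832 163.2101944298476 [ 0.4718 -0.0248  0.225 ]
t 5.4 pos [ 0.4723 -0.0239  0.1881] shift cm [ 2.31  0.38 -0.14] F [ 0.2  0.2 -1.4] gap 0.71 yaw 90.89
```

move_arm(
  rows=[
    [[1,1,0.45,-0.1,0],[1,1,0,0,0],[1,0,0,0,0],[1,0,0,0,0]],
  ],
)

```text
t: 5.8
eef_pos: [0.4673, -0.0256, 0.1682]
tool_rot: [[-0.002, -1.0, -0.015], [0.0, -0.015, 1.0], [-1.0, 0.002, 0.0]]
contact_force: [0.5, -0.0, -0.2]
finger_gap: 0.712
```

```bash
python3 go.py .4677 -.025 .145; python3 - <<'E'
from h import *
p,d,K,E=load("scene",0)
c=proj([.467,-.025,.12],K,E).astype(int); print(c)
u0,v0=c[0]-20,c[1]-28
cv2.imwrite("pics/posts.png",cv2.resize(p[v0:v0+45,u0:u0+45,::-1],(675,675),interpolation=cv2.INTER_NEAREST)[:600]); print(u0,v0)
for sx in(-1,1):
  for sy in(-1,1): print(sx,sy,proj([.4677+sx*.0265,-.025+sy*.0251,.14],K,E).round(1))
E
```

```text
t 5.8 pos [ 0.4673 -0.0256  0.1682] shift cm [ 2.32 -0.05  0.06] F [ 0.5 -0.  -0.2] gap 0.712 yaw 90.84
[239 185]
219 157
-1 -1 [231.2 174.9]
-1 1 [247.9 175. ]
1 -1 [230.6 188.5]
1 1 [247.7 188.6]
```

View pics/posts.png

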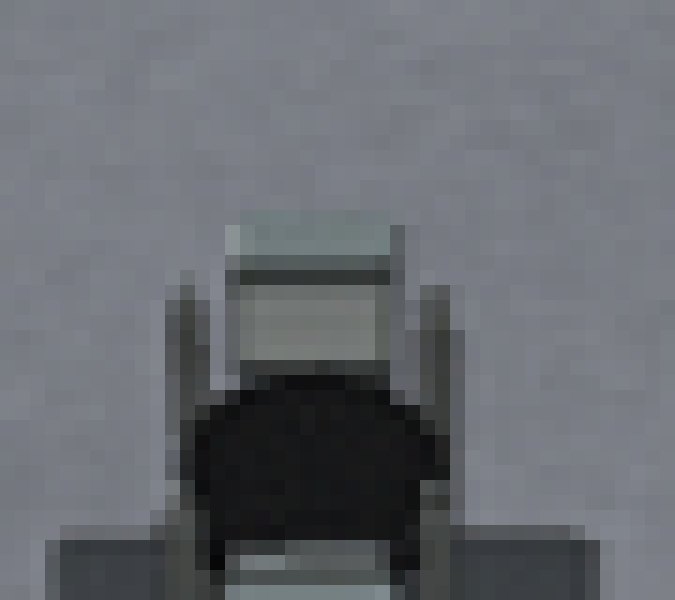

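move_arm(
  rows=[
    [[1,1,0,0.05,0],[1,0.8,0,0,0],[1,0.4,0,0,0],[1,0.4,0,0,0],[1,0.3,0,0,0],[1,0,0,0,0],[1,0,0,0,0]],
  ],
)

```text
t: 6.5
eef_pos: [0.4679, -0.0255, 0.1401]
tool_rot: [[0.0, -1.0, -0.014], [-0.0, -0.014, 1.0], [-1.0, -0.0, -0.0]]
contact_force: [-0.0, -0.5, -1.3]
finger_gap: 0.713
```

```bash
python3 go.py .4677 -.025 .115
```

```text
t 6.5 pos [ 0.4679 -0.0255  0.1401] shift cm [2.51 0.02 0.05] F [-0.  -0.5 -1.3] gap 0.713 yaw 90.81
```

move_arm(
  rows=[
    [[1,0.3,0,0,0],[1,0.3,0,0,0],[1,0.3,0,0,0],[1,0,0,0,0]],
  ],
)

```text
t: 6.9
eef_pos: [0.4673, -0.0254, 0.1304]
tool_rot: [[-0.001, -1.0, -0.014], [0.0, -0.014, 1.0], [-1.0, 0.001, 0.0]]
contact_force: [0.4, -0.1, -1.4]
finger_gap: 0.704
```

```bash
python3 go.py .4677 -.025 .115
```

```text
t 6.9 pos [ 0.4673 -0.0254  0.1304] shift cm [ 1.54 -0.04  0.04] F [ 0.4 -0.1 -1.4] gap 0.704 yaw 90.82
```

move_arm(
  rows=[
    [[1,0.3,0,0,0],[1,0.3,0,0,0],[1,0.3,0,0,0],[1,0,0,0,0]],
  ],
)

```text
t: 7.3
eef_pos: [0.4681, -0.0255, 0.1221]
tool_rot: [[0.001, -1.0, -0.014], [-0.0, -0.014, 1.0], [-1.0, -0.001, -0.0]]
contact_force: [-0.3, -0.4, 1.4]
finger_gap: 0.711
```

```bash
python3 go.py .4677 -.025 .115
```

```text
t 7.3 pos [ 0.4681 -0.0255  0.1221] shift cm [0.71 0.04 0.06] F [-0.3 -0.4  1.4] gap 0.711 yaw 90.81
```

move_arm(
  rows=[
    [[1,0.5,0,0,0],[1,0.5,0,0,0],[1,0.5,0,0,0],[1,0.5,0,0,0],[1,0.5,0,0,0],[1,0,0,0,0]],
  ],
)

```text
t: 7.9
eef_pos: [0.4677, -0.0255, 0.0963]
tool_rot: [[-0.0, -1.0, -0.014], [-0.0, -0.014, 1.0], [-1.0, 0.0, -0.0]]
contact_force: [1.8, -0.2, -0.4]
finger_gap: 0.708
```

```bash
python3 go.py .4677 -.025 .071
```

```text
t 7.9 pos [ 0.4677 -0.0255  0.0963] shift cm [2.53 0.   0.05] F [ 1.8 -0.2 -0.4] gap 0.708 yaw 90.81
```

```bash
python3 snap.py 2 scene
python3 - <<'E'
from h import *
p=load("scene",2)[0]; cv2.imwrite("pics/sm2.png",cv2.resize(p[130:230,190:290,::-1],(600,600),interpolation=cv2.INTER_CUBIC))
E
python3 hub.py scene 2 .4677 -.0255 .134; python3 go.py .4677 -.025 .071
```

```text
43 238.9782557592854 182.9998824635637 [ 0.4679 -0.0262  0.134 ]
t 7.95 pos [ 0.4678 -0.0255  0.0964] shift cm [2.54 0.   0.05] F [ 2.  -0.4 -1.4] gap 0.712 yaw 90.81
```

View pics/sm2.png

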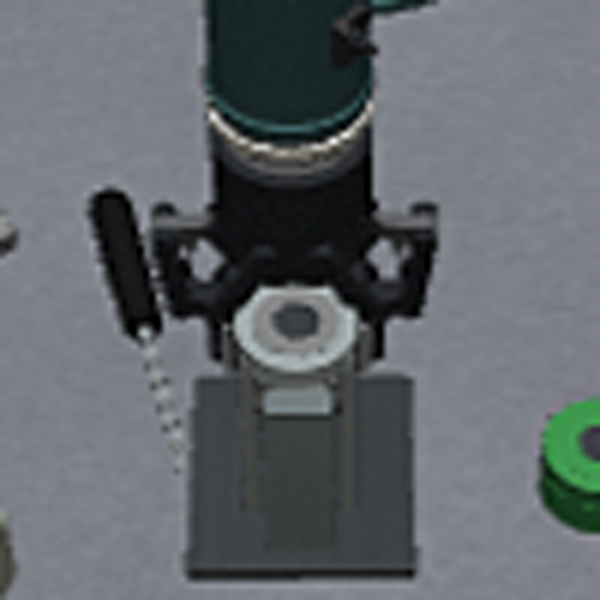

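move_arm(
  rows=[
    [[1,0.5,0,0,0],[1,0.5,0,0,0],[1,0.5,0,0,0],[1,0.5,0,0,0],[1,0.4,0,0,0],[1,0.1,0,0,0],[1,0,0,0,0]],
  ],
)

```text
t: 8.65
eef_pos: [0.468, -0.0255, 0.072]
tool_rot: [[0.0, -1.0, -0.014], [-0.0, -0.014, 1.0], [-1.0, -0.0, -0.0]]
contact_force: [0.2, -1.0, 2.5]
finger_gap: 0.709
```

```bash
python3 go.py .4677 -.025 .071
```

```text
t 8.65 pos [ 0.468  -0.0255  0.072 ] shift cm [0.1  0.03 0.05] F [ 0.2 -1.   2.5] gap 0.709 yaw 90.81
```

move_arm(
  rows=[
    [[1,0.15,0,0,0],[1,0,0,0,0],[1,0,0,0,0]],
  ],
)

```text
t: 8.95
eef_pos: [0.4679, -0.0255, 0.0706]
tool_rot: [[0.0, -1.0, -0.014], [-0.0, -0.014, 1.0], [-1.0, -0.0, -0.0]]
contact_force: [0.0, 0.0, 2.9]
finger_gap: 0.711
```

```bash
python3 snap.py 3 scene
python3 - <<'E'
from h import *
p=load("scene",3)[0]; cv2.imwrite("pics/sm3.png",cv2.resize(p[150:230,200:280,::-1],(600,600),interpolation=cv2.INTER_CUBIC))
E
python3 hub.py scene 3 .4677 -.0255 .108; python3 go.py .4677 -.025 .071
```

```text
37 239.1375893437297 188.4298245614035 [ 0.4676 -0.0262  0.108 ]
t 9.0 pos [ 0.468  -0.0255  0.0707] shift cm [-0.03  0.03  0.05] F [0.2 0.5 3.6] gap 0.711 yaw 90.82
```

View pics/sm3.png

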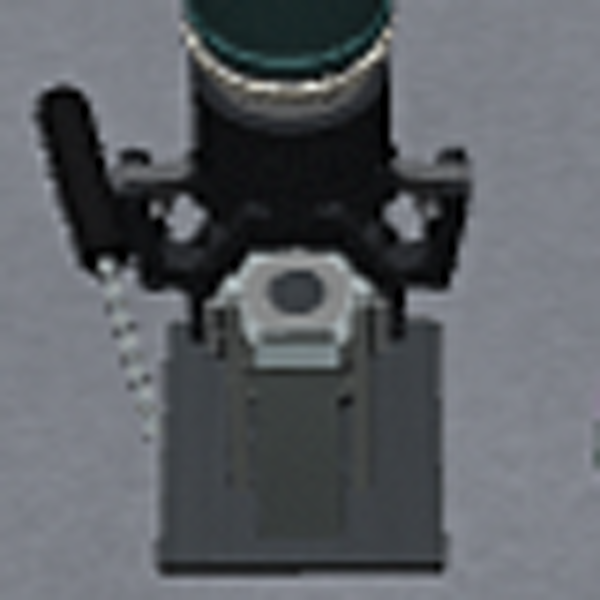

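move_arm(
  rows=[
    [[0,0,0,0,0],[0,0,0,0,0],[0,0,0,0,0],[0,0,0,0,0],[0,-4,0,0,0],[0,-5,0,0,0],[0,-4,0,0,0],[0,0,-2.5,5,0],[0,0,-2.5,4.3,0],[0,0,-2.5,4.3,0],[0,0,-2.5,4.3,0],[0,0,-2.5,4.3,0]],
  ],
)

```text
t: 10.2
eef_pos: [0.5876, 0.1948, 0.2003]
tool_rot: [[-0.0, -1.0, -0.014], [-0.0, -0.014, 1.0], [-1.0, 0.0, -0.0]]
contact_force: [1.2, -0.6, 0.6]
finger_gap: 0.998
```

```bash
python3 go.py .6158 .347 .203;python3 snap.py 4 scene top
python3 - <<'E'
from h import *
p=load("scene",4)[0]; q=load("top",4)[0]; cv2.imwrite("pics/sm4.png",np.hstack([cv2.resize(a,(400,500),interpolation=cv2.INTER_CUBIC) for a in (p[150:230,208:272,::-1],q[180:260,236:300,::-1])]))
E
python3 hub.py scene 4 .4677 -.0255 .1115;python3 hub.py top 4 .4677 -.0255 .1115; python3 hub.py scene 4 .6158 .347 .04;
```

```text
t 10.2 pos [0.5876 0.1948 0.2003] shift cm [-0.28 -3.04 15.18] F [ 1.2 -0.6  0.6] gap 0.998 yaw 90.82
42 238.96809273422562 187.64232791586997 [ 0.4674 -0.0267  0.1115]
61 270.32799491579283 214.86908166507786 [ 0.4692 -0.0256  0.1115]
52 364.8445826757033 242.49141212515087 [0.6153 0.3466 0.04  ]
```

View pics/sm4.png

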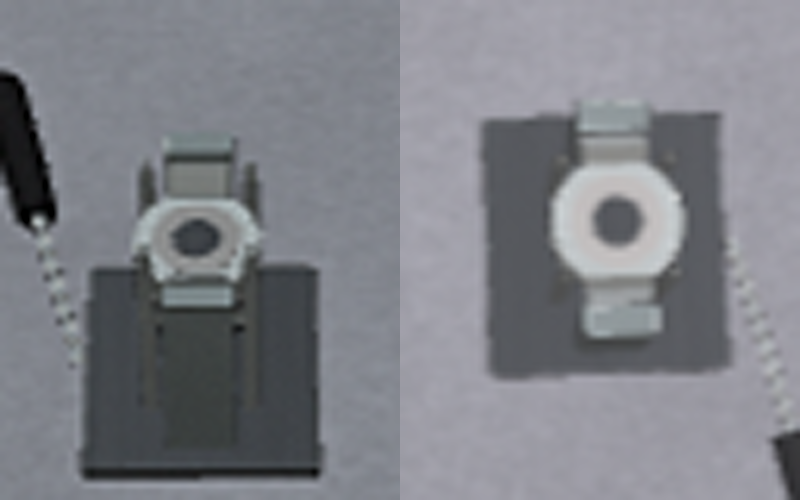

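move_arm(
  rows=[
    [[0,0,-0.8,3.8,0],[0,0,-0.8,3.8,0],[0,0,-0.8,3.8,0],[0,0,-0.6,3.8,0],[0,4,0,0,0],[0,5,0,0,0],[0,4,0,0,0],[0,0,0,0,0],[0,0,0,0,0],[0,0,0,0,0]],
  ],
)

```text
t: 11.3
eef_pos: [0.617, 0.346, 0.0738]
tool_rot: [[0.004, -1.0, -0.014], [0.002, -0.014, 1.0], [-1.0, -0.004, 0.002]]
contact_force: [-0.1, 0.1, -0.5]
finger_gap: 0.996
```

```bash
python3 go.py .6155 .347 .0025
```

```text
t 11.3 pos [0.617  0.346  0.0738] shift cm [7.13 0.18 0.09] F [-0.1  0.1 -0.5] gap 0.996 yaw 90.79
```

move_arm(
  rows=[
    [[0,2,0.1,0.1,0],[0,2.5,0,0,0],[0,2,0,0,0],[0,0.6,0,0,0],[0,0,0,0,0],[0,0,0,0,0],[0,0,0,0,0]],
  ],
)

```text
t: 12.0
eef_pos: [0.6156, 0.3472, 0.002]
tool_rot: [[0.003, -1.0, -0.014], [0.002, -0.014, 1.0], [-1.0, -0.003, 0.002]]
contact_force: [0.5, -0.1, 0.1]
finger_gap: 1.002
```

```bash
python3 go.py .6155 .347 .0025
```

```text
t 12.0 pos [0.6156 0.3472 0.002 ] shift cm [-0.05  0.01 -0.02] F [ 0.5 -0.1  0.1] gap 1.002 yaw 90.81
```

move_arm(
  rows=[
    [[1,0,0,0,0],[1,0,0,0,0],[1,0,0,0,0],[1,0,0,0,0],[1,0,0,0,0],[1,0,0,0,0],[1,-3,0,0,0],[1,-5,0,0,0],[1,-5,0,0,0],[1,-5,0,0,0],[1,-1,0,0,0],[1,0,0,0,0]],
  ],
)

```text
t: 13.2
eef_pos: [0.6154, 0.3472, 0.1929]
tool_rot: [[0.005, -1.0, -0.014], [0.003, -0.014, 1.0], [-1.0, -0.005, 0.003]]
contact_force: [0.0, -0.1, -1.4]
finger_gap: 0.707
```

```bash
python3 go.py .4678 -.0255 .185
```

```text
t 13.2 pos [0.6154 0.3472 0.1929] shift cm [  0.61  15.3  -37.06] F [ 0.  -0.1 -1.4] gap 0.707 yaw 90.82
```

move_arm(
  rows=[
    [[1,0,1.7,-4.1,0],[1,0,1.7,-4.1,0],[1,0,1.7,-4.1,0],[1,0,1.7,-4.1,0],[1,0,1.7,-4.1,0],[1,0,1.7,-4.1,0],[1,0,1.7,-4.1,0],[1,0,1.7,-4.1,0],[1,0,1.7,-4.2,0],[1,0,0,0,0],[1,0,0,0,0],[1,0,0,0,0]],
  ],
)

```text
t: 14.4
eef_pos: [0.4653, -0.025, 0.1877]
tool_rot: [[-0.003, -1.0, -0.014], [0.001, -0.014, 1.0], [-1.0, 0.003, 0.001]]
contact_force: [-1.3, -0.4, -1.1]
finger_gap: 0.713
```

```bash
python3 go.py .4678 -.0255 .165
```

```text
t 14.4 pos [ 0.4653 -0.025   0.1877] shift cm [ 2.27 -0.26 -0.05] F [-1.3 -0.4 -1.1] gap 0.713 yaw 90.82
```

move_arm(
  rows=[
    [[1,0.8,-0.25,-0.05,0],[1,0.8,0,0,0],[1,0.4,0,0,0],[1,0,0,0,0],[1,0,0,0,0]],
  ],
)

```text
t: 14.9
eef_pos: [0.4686, -0.0259, 0.1692]
tool_rot: [[-0.001, -1.0, -0.015], [0.0, -0.015, 1.0], [-1.0, 0.001, 0.0]]
contact_force: [-0.3, 0.2, -1.6]
finger_gap: 0.712
```

```bash
python3 go.py .4678 -.0255 .145; python3 snap.py 5 scene; python3 hub.py scene 5 .4678 -.0255 .205; python3 go.py .4678 -.0255 .145
```

```text
t 14.9 pos [ 0.4686 -0.0259  0.1692] shift cm [2.42 0.08 0.04] F [-0.3  0.2 -1.6] gap 0.712 yaw 90.85
44 238.2891540817404 166.56859224838948 [ 0.4663 -0.0269  0.205 ]
t 14.95 pos [ 0.4688 -0.026   0.1696] shift cm [2.46 0.1  0.05] F [ 0.8  1.  -1.7] gap 0.713 yaw 90.84
```

move_arm(
  rows=[
    [[1,1,0,0.05,0],[1,0.8,0,0,0],[1,0.4,0,0,0],[1,0.4,0,0,0],[1,0.3,0,0,0],[1,0.3,0,0,0],[1,0.3,0,0,0],[1,0,0,0,0]],
  ],
)

```text
t: 15.75
eef_pos: [0.4684, -0.0257, 0.1341]
tool_rot: [[-0.001, -1.0, -0.014], [0.0, -0.014, 1.0], [-1.0, 0.001, 0.0]]
contact_force: [0.5, -0.1, -0.4]
finger_gap: 0.71
```

```bash
python3 go.py .4678 -.0255 .115
```

```text
t 15.75 pos [ 0.4684 -0.0257  0.1341] shift cm [1.91 0.06 0.02] F [ 0.5 -0.1 -0.4] gap 0.71 yaw 90.81
```

move_arm(
  rows=[
    [[1,0.4,0,0,0],[1,0.4,0,0,0],[1,0.4,0,0,0],[1,0,0,0,0]],
  ],
)

```text
t: 16.15
eef_pos: [0.4683, -0.0257, 0.122]
tool_rot: [[-0.001, -1.0, -0.014], [-0.0, -0.014, 1.0], [-1.0, 0.001, -0.0]]
contact_force: [-1.0, -0.4, -1.3]
finger_gap: 0.717
```

```bash
python3 go.py .4678 -.0255 .071
```

```text
t 16.15 pos [ 0.4683 -0.0257  0.122 ] shift cm [5.1  0.05 0.02] F [-1.  -0.4 -1.3] gap 0.717 yaw 90.82
```

move_arm(
  rows=[
    [[1,0.5,0,0,0],[1,0.5,0,0,0],[1,0.5,0,0,0],[1,0.5,0,0,0],[1,0.5,0,0,0],[1,0,0,0,0]],
  ],
)

```text
t: 16.75
eef_pos: [0.4691, -0.0251, 0.0975]
tool_rot: [[0.001, -1.0, -0.014], [0.001, -0.014, 1.0], [-1.0, -0.001, 0.001]]
contact_force: [0.7, 2.2, -0.1]
finger_gap: 0.708
```

```bash
python3 go.py .4678 -.0255 .071
```

```text
t 16.75 pos [ 0.4691 -0.0251  0.0975] shift cm [ 2.65  0.13 -0.04] F [ 0.7  2.2 -0.1] gap 0.708 yaw 90.8
```

move_arm(
  rows=[
    [[1,0.5,0.05,0,0],[1,0.5,0,0,0],[1,0.5,0,0,0],[1,0.5,0,0,0],[1,0.5,0,0,0],[1,0.2,0,0,0],[1,0,0,0,0],[1,0,0,0,0]],
  ],
)

```text
t: 17.55
eef_pos: [0.4688, -0.0255, 0.0708]
tool_rot: [[0.001, -1.0, -0.014], [0.0, -0.014, 1.0], [-1.0, -0.001, 0.0]]
contact_force: [-0.8, 4.1, 2.0]
finger_gap: 0.709
```

```bash
python3 go.py .4678 -.0255 .071;  python3 snap.py 6 scene; python3 hub.py scene 6 .4678 -.0255 .108
python3 - <<'E'
from h import *
p=load("scene",6)[0]; cv2.imwrite("pics/sm6.png",cv2.resize(p[150:230,200:280,::-1],(600,600),interpolation=cv2.INTER_CUBIC))
E
```

```text
t 17.55 pos [ 0.4688 -0.0255  0.0708] shift cm [-0.02  0.1  -0.  ] F [-0.8  4.1  2. ] gap 0.709 yaw 90.81
35 239.11970165544844 188.4567946152447 [ 0.4677 -0.0263  0.108 ]
```

View pics/sm6.png

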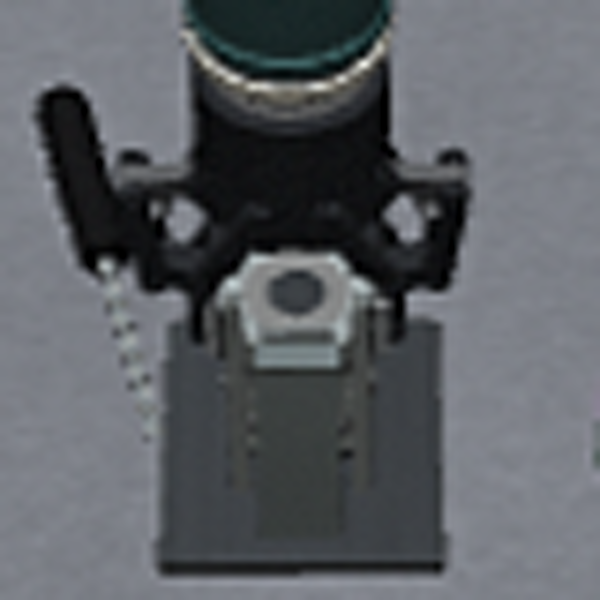

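Second spool sits identically (hub at ≈(239,188)). Release and lift, then check.

move_arm(
  rows=[
    [[0,0,0,0,0],[0,0,0,0,0],[0,0,0,0,0],[0,0,0,0,0],[0,-4,0,0,0],[0,-5,0,0,0],[0,-5,0,0,0],[0,-5,0,0,0],[0,-5,1,0,0],[0,-1,5,0,0],[0,0,0,0,0]],
  ],
)

```text
t: 18.7
eef_pos: [0.4073, -0.0268, 0.3232]
tool_rot: [[0.005, -1.0, -0.014], [-0.001, -0.014, 1.0], [-1.0, -0.005, -0.001]]
contact_force: [1.3, 0.3, -0.4]
finger_gap: 0.997
```

```bash
python3 go.py .4678 -.0255 .3;  python3 snap.py 7 scene top; 
python3 - <<'E'
from h import *
p=load("scene",7)[0]; q=load("top",7)[0]; cv2.imwrite("pics/sm7.png",np.hstack([cv2.resize(a,(400,500),interpolation=cv2.INTER_CUBIC) for a in (p[150:230,208:272,::-1],q[180:260,236:300,::-1])]))
E
python3 hub.py scene 7 .4678 -.0255 .1115
```

```text
t 18.7 pos [ 0.4073 -0.0268  0.3232] shift cm [ 2.35 -6.04  0.05] F [ 1.3  0.3 -0.4] gap 0.997 yaw 90.79
40 239.10220067139127 188.065149819719 [ 0.469  -0.0262  0.1115]
```

View pics/sm7.png

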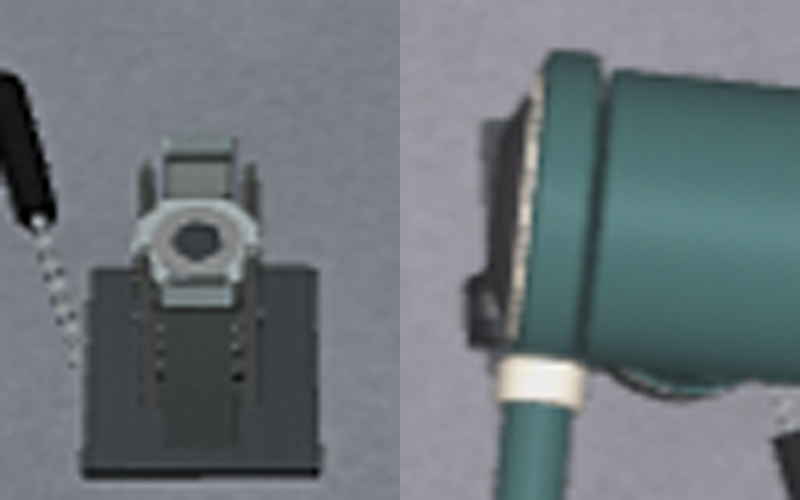

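View pics/scene7.png

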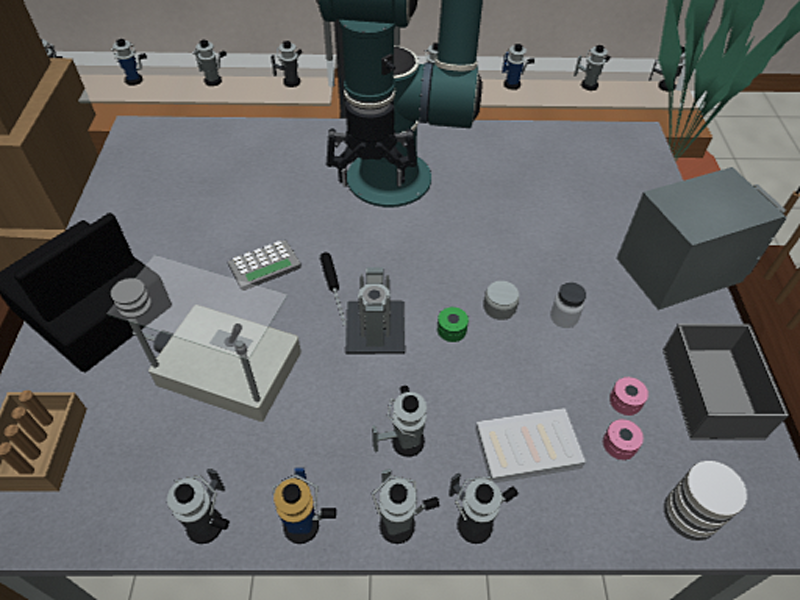

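```bash
python3 - <<'E'
from h import *
p=load("top")[0]; cv2.imwrite("pics/wt.png",cv2.resize(p[115:235,305:445,::-1],(700,600),interpolation=cv2.INTER_CUBIC))
p=load("scene")[0]; cv2.imwrite("pics/ws.png",cv2.resize(p[160:280,60:200,::-1],(700,600),interpolation=cv2.INTER_CUBIC))
cv2.imwrite("pics/ws2.png",cv2.resize(p[195:235,130:180,::-1],(750,600),interpolation=cv2.INTER_NEAREST))
E
```

```text
(no output)
```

View pics/wt.png

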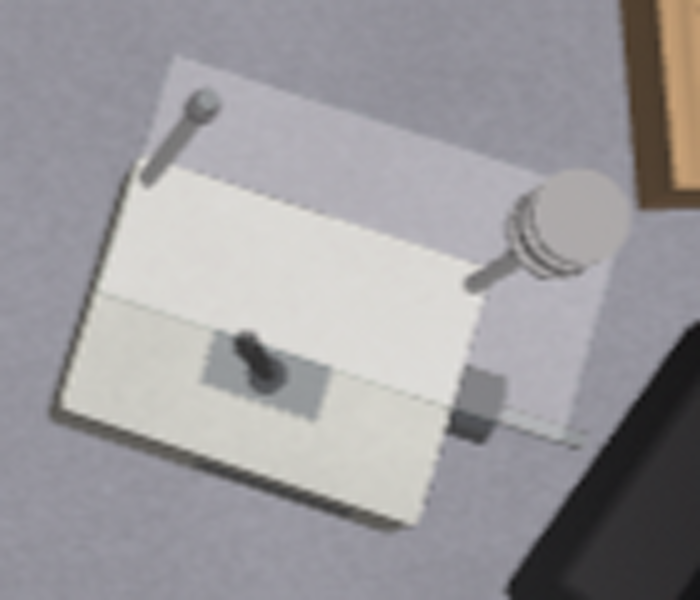

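View pics/ws.png

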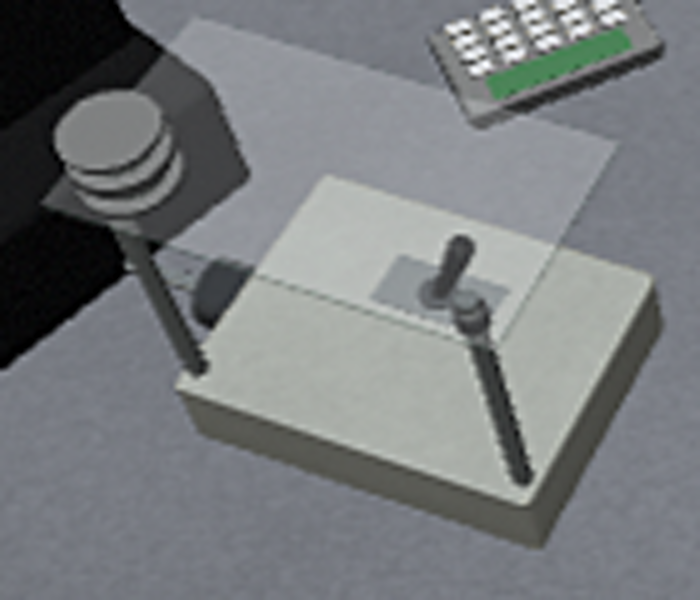

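View pics/ws2.png

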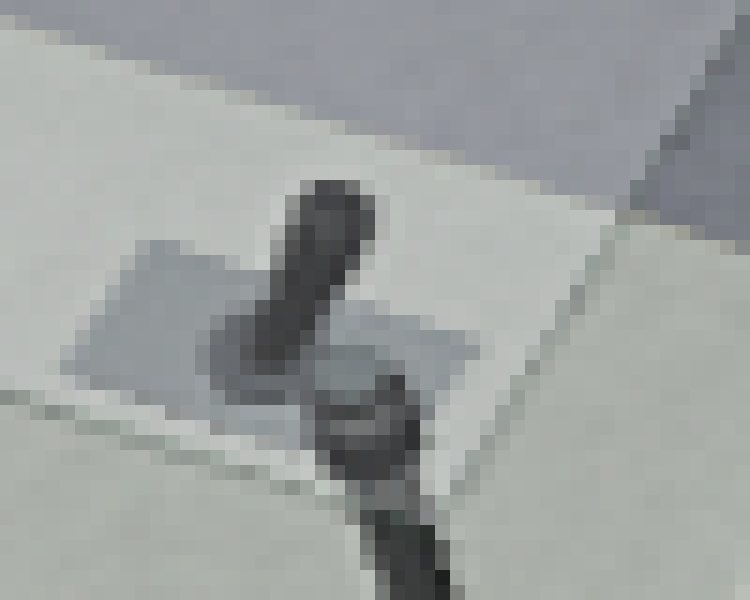

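```bash
python3 - <<'E'
from h import *
def px(x,y,s,o): return (x/s-.5+o[0],y/s-.5+o[1])
R={}
for n,o,C in(("top",(305,115),dict(FL=(62,402),FR=(418,522),RL=(140,160),RR=(485,290))),("scene",(60,160),dict(FR=(325,178),FL=(653,275),RL=(528,503),RR=(178,385)))):
    p,d,K,E=load(n); W={k:ray(*px(*v,5,o),K,E,.06)[:2] for k,v in C.items()}
    for k in W: print(n,k,W[k].round(4))
    ex=(W["RL"]-W["FL"]+W["RR"]-W["FR"]); ey=(W["FL"]-W["FR"]+W["RL"]-W["RR"]); 
    a=np.degrees([np.arctan2(ex[1],ex[0]),np.arctan2(-ey[0],ey[1])]); print("yaw",a,"len",np.linalg.norm(ex)/2,np.linalg.norm(ey)/2)
    yaw=np.radians(a[1]); c=sum(W.values())/4; u=np.array([np.cos(yaw),np.sin(yaw)]); print("origin",c-.025*u)
    R[n]=(c-.025*u,yaw)
    O=c-.025*u; w=np.array([-u[1],u[0]])
    b={"top":[(245,342),(270,378)],"scene":[(461,243),(435,292)]}[n]
    for (x,y) in b: print("toggle px",ray(*px(x,y,5,o),K,E,.06).round(4))
# triangulate tip
def tri(uvt,uvs):
    A=[];B=[]
    for n,uv in(("top",uvt),("scene",uvs)):
        p,d,K,E=load(n); c=E[:3,3]; dd=E[:3,:3]@np.linalg.solve(K,[*uv,1]); dd/=np.linalg.norm(dd); M=np.eye(3)-np.outer(dd,dd); A.append(M);B.append(M@c)
    X=np.linalg.solve(sum(A),sum(B)); return X,[np.linalg.norm(a@X-b) for a,b in zip(A,B)]
X,e=tri(px(245,342,5,(305,115)),px(461,243,5,(60,160))); print("tip",X.round(4),e)
O=(R["top"][0]+R["scene"][0])/2; yaw=(R["top"][1]+R["scene"][1])/2
u=np.array([np.cos(yaw),np.sin(yaw)]); w=np.array([-u[1],u[0]]); print("O",O,np.degrees(yaw),"tip in winder",(X[:2]-O)@u,(X[:2]-O)@w)
X,e=tri(px(270,378,5,(305,115)),px(435,292,5,(60,160))); print("piv",X.round(4),e,(X[:2]-O)@u,(X[:2]-O)@w)
E
```

```text
top FL [ 0.5331 -0.1725]
top FR [ 0.4552 -0.3855]
top RL [ 0.684  -0.2277]
top RR [ 0.5977 -0.4366]
yaw [-19.9296412  -21.25979723] len 0.1560354404040514 0.22638102776773145
origin [ 0.54419445 -0.2964936 ]
toggle px [ 0.5681 -0.2865  0.06  ]
toggle px [ 0.5454 -0.3006  0.06  ]
scene FR [ 0.458  -0.3851]
scene FL [ 0.5312 -0.1738]
scene RL [ 0.6873 -0.2282]
scene RR [ 0.6108 -0.44  ]
yaw [-19.46967776 -19.48964631] len 0.16388327051317939 0.2244370870768238
origin [ 0.54824737 -0.29841671]
toggle px [ 0.5079 -0.2929  0.06  ]
toggle px [ 0.5444 -0.3028  0.06  ]
tip [ 0.5567 -0.2719  0.126 ] [np.float64(0.0013344225900898514), np.float64(0.0013344225900898455)]
O [ 0.54622091 -0.29745516] -20.374721768994387 tip in winder 0.000946735535167708 0.02756992014084178
piv [ 0.5453 -0.3014  0.0611] [np.float64(0.0010100930588912334), np.float64(0.0010100930588912832)] 0.0005178030179666873 -0.003987848601986643
```

move_arm(
  rows=[
    [[1,-2,0.3,-3,0.12],[1,-2,0,-3,0.12],[1,-2,0,-3,0.118],[1,-2,0,0,0],[1,0,0,0,0]],
  ],
  force=30,
)

```text
t: 19.3
eef_pos: [0.3984, -0.117, 0.4006]
tool_rot: [[0.002, -0.941, 0.339], [-0.001, 0.339, 0.941], [-1.0, -0.002, 0.0]]
contact_force: [0.1, 0.9, -0.6]
finger_gap: 0.146
```

```bash
cat > st.py <<'E'
import numpy as np
from rig import readout
s=readout.state(); R=np.array(s["tool_rot"]); p=np.array(s["eef_pos"])
print("t",round(s["t"],2),"J",np.round(s["joint_pos"],1),"p",p.round(4),"az",np.degrees(np.arctan2(p[1],p[0])).round(1),"r",np.hypot(p[0],p[1]).round(3))
print("tilt",np.degrees(np.arccos(-R[2,0])).round(1),"x az",np.degrees(np.arctan2(R[1,0],R[0,0])).round(1),"F",np.round(s["contact_force"],1)); print(R.round(3))
E
python3 st.py
```

```text
t 19.3 J [-19.8 -17.3 106.4   0.   90.8 -90. ] p [ 0.3984 -0.117   0.4006] az -16.4 r 0.415
tilt 0.1 x az -19.0 F [ 0.1  0.9 -0.6]
[[ 0.002 -0.941  0.339]
 [-0.001  0.339  0.941]
 [-1.    -0.002  0.   ]]
```

move_arm(
  rows=[
    [[1,0,-5,0,0],[1,0,-5,0,0],[1,0,-5,0,0],[1,0,-5,0,0],[1,0,-5,0,0],[1,0,-5,0,0],[1,0,-5,0,0],[1,0,-5,0,0],[1,0,-5,0,0],[1,0,-5,0,0]],
  ],
)

```text
t: 20.3
eef_pos: [0.8654, -0.2819, 0.3948]
tool_rot: [[-0.004, -0.942, 0.336], [0.001, 0.336, 0.942], [-1.0, 0.004, 0.0]]
contact_force: [1.2, -0.8, 0.6]
finger_gap: -0.001
```

```bash
python3 st.py
```

```text
t 20.3 J [-19.6  44.5  32.5   0.  103.2 -90. ] p [ 0.8654 -0.2819  0.3948] az -18.0 r 0.91
tilt 0.2 x az 158.0 F [ 1.2 -0.8  0.6]
[[-0.004 -0.942  0.336]
 [ 0.001  0.336  0.942]
 [-1.     0.004  0.   ]]
```

move_arm(
  rows=[
    [[1,0,-3,0,0],[1,0,-3,0,0],[1,0,-3,0,0],[1,0,-3,0,0]],
  ],
)

```text
t: 20.7
eef_pos: [0.9261, -0.3055, 0.3686]
tool_rot: [[0.045, -0.941, 0.336], [-0.015, 0.336, 0.942], [-0.999, -0.048, 0.001]]
contact_force: [0.3, 0.2, 1.1]
finger_gap: 0.001
```

```bash
python3 st.py
```

```text
t 20.7 J [-1.980e+01  5.460e+01  1.800e+01  1.000e-01  1.046e+02 -9.010e+01] p [ 0.9261 -0.3055  0.3686] az -18.3 r 0.975
tilt 2.7 x az -18.0 F [0.3 0.2 1.1]
[[ 0.045 -0.941  0.336]
 [-0.015  0.336  0.942]
 [-0.999 -0.048  0.001]]
```

move_arm(
  rows=[
    [[1,-2,-4,0,0],[1,-2,-4,0,0],[1,-2,-4,0,0],[1,-2,-4,0,0]],
  ],
)

```text
t: 21.1
eef_pos: [0.9505, -0.3185, 0.4103]
tool_rot: [[0.169, -0.926, 0.337], [-0.057, 0.332, 0.942], [-0.984, -0.179, 0.004]]
contact_force: [-1.0, -0.8, 0.5]
finger_gap: -0.003
```

```bash
python3 st.py
```

```text
t 21.1 J [-20.   52.5  17.8   0.3  99.4 -90.3] p [ 0.9505 -0.3185  0.4103] az -18.5 r 1.002
tilt 10.3 x az -18.5 F [-1.  -0.8  0.5]
[[ 0.169 -0.926  0.337]
 [-0.057  0.332  0.942]
 [-0.984 -0.179  0.004]]
```

Tilt is ratcheting (10°) as the arm runs out of reach. Continue.

move_arm(
  rows=[
    [[1,-2,-4,0,0],[1,-2,-4,0,0],[1,-2,-4,0,0],[1,-2,-4,0,0],[1,-2,-4,0,0],[1,-2,-4,0,0]],
  ],
)

```text
t: 21.7
eef_pos: [0.9761, -0.3317, 0.4801]
tool_rot: [[0.33, -0.882, 0.336], [-0.111, 0.317, 0.942], [-0.937, -0.348, 0.007]]
contact_force: [-0.3, -0.7, 0.3]
finger_gap: 0.002
```

```bash
python3 st.py
```

```text
t 21.7 J [-20.4  49.2  17.9   0.6  92.6 -90.5] p [ 0.9761 -0.3317  0.4801] az -18.8 r 1.031
tilt 20.4 x az -18.5 F [-0.3 -0.7  0.3]
[[ 0.33  -0.882  0.336]
 [-0.111  0.317  0.942]
 [-0.937 -0.348  0.007]]
```

move_arm(
  rows=[
    [[1,-1,-4.8,0,0],[1,-1,-4.8,0,0],[1,-1,-4.8,0,0],[1,-1,-4.8,0,0],[1,-1,-4.8,0,0],[1,-1,-4.8,0,0],[1,-1,-4.8,0,0],[1,-1,-4.8,0,0]],
  ],
)

```text
t: 22.5
eef_pos: [1.0276, -0.3551, 0.5673]
tool_rot: [[0.557, -0.76, 0.334], [-0.189, 0.276, 0.942], [-0.808, -0.589, 0.01]]
contact_force: [0.6, -1.4, -0.4]
finger_gap: -0.002
```

```bash
python3 st.py
```

```text
t 22.5 J [-20.8  46.5  17.9   1.2  79.6 -90.9] p [ 1.0276 -0.3551  0.5673] az -19.1 r 1.087
tilt 36.1 x az -18.7 F [ 0.6 -1.4 -0.4]
[[ 0.557 -0.76   0.334]
 [-0.189  0.276  0.942]
 [-0.808 -0.589  0.01 ]]
```

move_arm(
  rows=[
    [[1,-1,-4.8,0,0],[1,-1,-4.8,0,0],[1,0,0,0,0]],
  ],
)

```text
t: 22.8
eef_pos: [1.0315, -0.3577, 0.6032]
tool_rot: [[0.609, -0.719, 0.334], [-0.207, 0.262, 0.943], [-0.765, -0.643, 0.011]]
contact_force: [-0.5, 0.3, 0.5]
finger_gap: -0.002
```

```bash
python3 st.py; python3 - <<'E'
import numpy as np
from rig import readout
s=readout.state(); R=np.array(s["tool_rot"]); p=np.array(s["eef_pos"])
O=np.array([.546,-.299,0]); y=np.radians(-19.7); Wd=np.array([[np.cos(y),-np.sin(y),0],[np.sin(y),np.cos(y),0],[0,0,1]])
q=Wd.T@(p-O); print("in winder",q.round(4)); print((Wd.T@R).round(3))
for t in ([-.2,.05,.3],[-.1,.05,.25],[.006,.05,.1]): print(t,(R.T@(O+Wd@np.array(t)-p)*100).round(1))
E
```

```text
t 22.8 J [-20.9  45.1  17.8   1.4  77.  -90.9] p [ 1.0315 -0.3577  0.6032] az -19.1 r 1.092
tilt 40.1 x az -18.8 F [-0.5  0.3  0.5]
[[ 0.609 -0.719  0.334]
 [-0.207  0.262  0.943]
 [-0.765 -0.643  0.011]]
in winder [0.4769 0.1084 0.6032]
[[ 0.643 -0.766 -0.003]
 [ 0.01   0.004  1.   ]
 [-0.765 -0.643  0.011]]
[-0.2, 0.05, 0.3] [-20.4  71.3  -5.9]
[-0.1, 0.05, 0.25] [-10.1  66.9  -6. ]
[0.006, 0.05, 0.1] [ 8.2 68.4 -6.2]
```

move_arm(
  rows=[
    [[1,-1.4,4.3,-0.4,0],[1,-1.4,4.3,-0.4,0],[1,-1.4,4.3,-0.4,0],[1,-1.4,4.3,-0.4,0],[1,-1.4,4.3,-0.4,0],[1,-1.4,4.3,-0.4,0],[1,-1.4,4.3,-0.4,0],[1,-1.4,4.3,-0.4,0],[1,-1.4,4.3,-0.4,0],[1,-1.4,4.3,-0.4,0],[1,0,0,0,0]],
  ],
)

```text
t: 23.9
eef_pos: [0.6398, -0.2574, 0.4338]
tool_rot: [[0.597, -0.73, 0.334], [-0.202, 0.267, 0.942], [-0.777, -0.63, 0.012]]
contact_force: [0.2, 0.1, -0.9]
finger_gap: 0.004
```

```bash
cat > wi.py <<'E'
import sys,numpy as np
from rig import readout
s=readout.state(); R=np.array(s["tool_rot"]); p=np.array(s["eef_pos"])
O=np.array([.546,-.299,0]); y=np.radians(-19.7); Wd=np.array([[np.cos(y),-np.sin(y),0],[np.sin(y),np.cos(y),0],[0,0,1]])
q=Wd.T@(p-O); print("t",round(s["t"],2),"in winder",q.round(4),"F(winder)",(Wd.T@np.array(s["contact_force"])).round(1),"tool x",(Wd.T@R)[:,0].round(3),"J",np.round(s["joint_pos"],0))
for a in sys.argv[1:]:
    t=np.array([float(v) for v in a.split(",")]); print(t,(R.T@(O+Wd@t-p)*100).round(2))
E
python3 wi.py " -.2,.05,.33" " -.18,.05,.25" .006,.05,.1
```

```text
t 23.9 in winder [0.0743 0.0708 0.4338] F(winder) [ 0.1  0.1 -0.9] tool x [ 0.63   0.011 -0.777] J [ -26.  -11.  106.    7.   46. -100.]
[-0.2   0.05  0.33] [-9.23 27.83 -2.12]
[-0.18  0.05  0.25] [-1.76 31.31 -2.22]
[0.006 0.05  0.1  ] [21.6  26.31 -2.46]
```

```bash
python3 wi.py " -.155,.066,.291"
```

```text
t 23.9 in winder [0.0743 0.0708 0.4338] F(winder) [ 0.1  0.1 -0.9] tool x [ 0.63   0.011 -0.777] J [ -26.  -11.  106.    7.   46. -100.]
[-0.155  0.066  0.291] [-3.35 26.8  -0.58]
```

move_arm(
  rows=[
    [[1,-0.5,4.4,-0.1,0],[1,-0.5,4.4,-0.1,0],[1,-0.5,4.5,-0.1,0],[1,-0.6,4.5,-0.1,0],[1,-0.6,4.5,-0.1,0],[1,-0.6,4.5,-0.1,0],[1,0,0,0,0],[1,0,0,0,0]],
  ],
)

```text
t: 24.7
eef_pos: [0.4305, -0.1884, 0.2963]
tool_rot: [[0.606, -0.722, 0.335], [-0.207, 0.263, 0.942], [-0.768, -0.64, 0.011]]
contact_force: [0.5, -0.2, 1.9]
finger_gap: -0.002
```

```bash
python3 wi.py " -.155,.066,.291" .006,.066,.1; python3 snap.py 8 scene top; python3 - <<'E'
from h import *
p=load("scene",8)[0]; q=load("top",8)[0]
cv2.imwrite("pics/sm8.png",np.hstack([cv2.resize(a,(400,400),interpolation=cv2.INTER_CUBIC) for a in (p[100:260,50:210,::-1],q[110:270,290:450,::-1])]))
E
```

```text
t 24.7 in winder [-0.1461  0.0652  0.2963] F(winder) [0.5 0.  1.9] tool x [ 0.64   0.01  -0.768] J [ -34.  -37.  137.   14.   42. -111.]
[-0.155  0.066  0.291] [-0.16  1.03  0.08]
[0.006 0.066 0.1  ] [24.82  0.89 -0.17]
```

View pics/sm8.png

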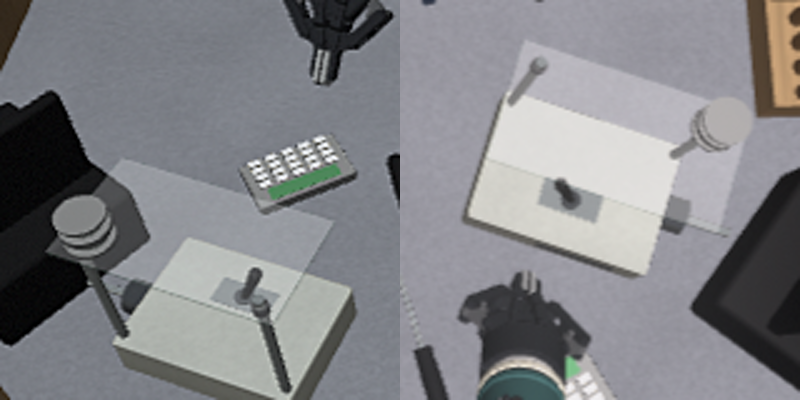

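move_arm(
  rows=[
    [[1,2,0.5,0,0],[1,4,0.4,0,0],[1,4,0,0,0],[1,2,0,0,0],[1,0,0,0,0],[1,0,0,0,0]],
  ],
)

```text
t: 25.4
eef_pos: [0.4984, -0.211, 0.1991]
tool_rot: [[0.606, -0.723, 0.333], [-0.205, 0.263, 0.943], [-0.769, -0.639, 0.011]]
contact_force: [0.3, -0.2, 0.4]
finger_gap: -0.0
```

```bash
python3 wi.py .006,.066,.1
```

```text
t 25.4 in winder [-0.0744  0.0668  0.1991] F(winder) [ 0.3 -0.1  0.4] tool x [ 0.639  0.011 -0.769] J [ -30.  -21.  138.   18.   24. -115.]
[0.006 0.066 0.1  ] [12.76  0.15 -0.22]
```

move_arm(
  rows=[
    [[1,3,0.2,0,0],[1,3,0,0,0],[1,2,0,0,0],[1,0,0,0,0],[1,0,0,0,0]],
  ],
)

```text
t: 25.9
eef_pos: [0.5447, -0.2268, 0.1369]
tool_rot: [[0.607, -0.722, 0.333], [-0.206, 0.263, 0.943], [-0.768, -0.641, 0.011]]
contact_force: [-0.1, -0.1, -0.2]
finger_gap: -0.001
```

```bash
python3 wi.py .006,.066,.1; python3 snap.py 9 scene top; python3 - <<'E'
from h import *
p=load("scene",9)[0]; q=load("top",9)[0]
cv2.imwrite("pics/sm9.png",np.hstack([cv2.resize(a,(400,400),interpolation=cv2.INTER_CUBIC) for a in (p[150:250,100:200,::-1],q[130:230,320:420,::-1])]))
E
```

```text
t 25.9 in winder [-0.0256  0.0675  0.1369] F(winder) [-0.  -0.1 -0.2] tool x [ 0.641  0.011 -0.768] J [ -29.   -8.  137.   29.   14. -125.]
[0.006 0.066 0.1  ] [ 4.86 -0.06 -0.2 ]
```

View pics/sm9.png

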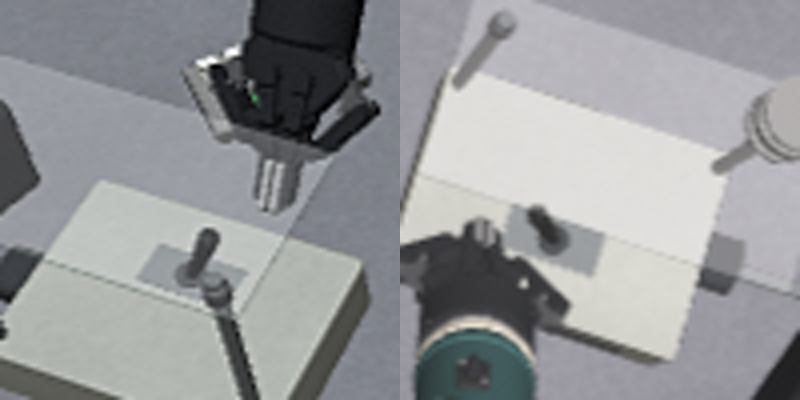

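move_arm(
  rows=[
    [[1,0,0,0,0.1],[1,0,0,0,0.1],[1,0,0,0,0.1],[1,0,0,0,0]],
  ],
)

```text
t: 26.4
eef_pos: [0.5441, -0.2267, 0.1372]
tool_rot: [[0.607, -0.59, 0.532], [-0.207, 0.529, 0.823], [-0.767, -0.61, 0.2]]
contact_force: [-0.6, 0.3, -0.5]
finger_gap: 0.002
```

```bash
python3 wi.py .006,.066,.1
```

```text
t 26.4 in winder [-0.0261  0.0674  0.1372] F(winder) [-0.6  0.1 -0.5] tool x [ 0.641  0.01  -0.767] J [ -29.   -8.  137.   29.   14. -108.]
[0.006 0.066 0.1  ] [ 4.91 -0.14 -0.16]
```

move_arm(
  rows=[
    [[1,1.2,0,0,0],[1,1.5,0,0,0],[1,1.5,0,0,0],[1,0.7,0,0,0],[1,0,0,0,0],[1,0,0,0,0]],
  ],
)

```text
t: 27.0
eef_pos: [0.5735, -0.2365, 0.0982]
tool_rot: [[0.606, -0.592, 0.531], [-0.206, 0.529, 0.824], [-0.769, -0.608, 0.199]]
contact_force: [0.2, -0.1, -0.1]
finger_gap: -0.001
```

```bash
python3 wi.py .006,.046,.1 .006,.016,.1 .006,0.006,.1; python3 snap.py 10 scene top; python3 - <<'E'
from h import *
p=load("scene",10)[0]; q=load("top",10)[0]
cv2.imwrite("pics/sm10.png",np.hstack([cv2.resize(a,(400,400),interpolation=cv2.INTER_CUBIC) for a in (p[170:240,120:190,::-1],q[140:210,330:400,::-1])]))
E
```

```text
t 27.0 in winder [0.0048 0.0681 0.0982] F(winder) [ 0.3 -0.  -0.1] tool x [ 0.64   0.011 -0.769] J [ -28.   -1.  135.   45.    8. -124.]
[0.006 0.046 0.1  ] [-0.09 -0.85 -2.05]
[0.006 0.016 0.1  ] [-0.12 -1.75 -4.91]
[0.006 0.006 0.1  ] [-0.13 -2.05 -5.86]
```

View pics/sm10.png

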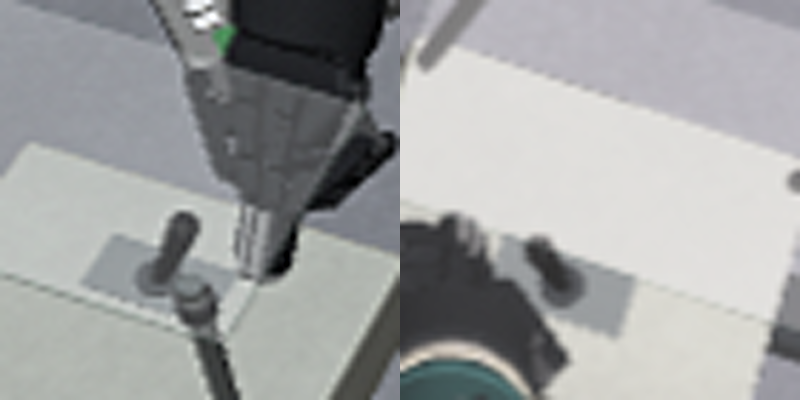

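move_arm(
  rows=[
    [[1,0,0,0,0.08],[1,0,0,0,0.07],[1,0,0,0,0]],
  ],
)

```text
t: 27.4
eef_pos: [0.5734, -0.2365, 0.0982]
tool_rot: [[0.606, -0.505, 0.614], [-0.206, 0.646, 0.735], [-0.768, -0.572, 0.288]]
contact_force: [0.9, 0.7, -0.8]
finger_gap: 0.0
```

```bash
python3 wi.py .006,.048,.1 .006,.016,.1
```

```text
t 27.4 in winder [0.0048 0.0681 0.0982] F(winder) [ 0.6  1.  -0.8] tool x [ 0.64   0.011 -0.768] J [ -28.   -1.  135.   45.    8. -115.]
[0.006 0.048 0.1  ] [-0.08 -1.07 -1.71]
[0.006 0.016 0.1  ] [-0.11 -2.47 -4.59]
```

move_arm(
  rows=[
    [[1,0,-0.4,-0.8,0],[1,0,-0.4,-0.8,0],[1,0,0,0,0],[1,0,0,0,0]],
  ],
)

```text
t: 27.8
eef_pos: [0.5675, -0.2535, 0.0977]
tool_rot: [[0.605, -0.506, 0.615], [-0.206, 0.646, 0.735], [-0.769, -0.571, 0.287]]
contact_force: [0.1, 0.1, -1.2]
finger_gap: -0.002
```

```bash
python3 wi.py .006,.038,.1 .006,.016,.1
```

```text
t 27.8 in winder [0.0049 0.0501 0.0977] F(winder) [ 0.   0.1 -1.2] tool x [ 0.639  0.01  -0.769] J [ -31.   -0.  135.   51.   10. -123.]
[0.006 0.038 0.1  ] [-0.12 -0.74 -0.99]
[0.006 0.016 0.1  ] [-0.15 -1.7  -2.96]
```

move_arm(
  rows=[
    [[1,0,-0.1,-0.25,0],[1,0,-0.15,-0.25,0],[1,0,-0.1,-0.25,0],[1,0,-0.15,-0.25,0],[1,0,0,0,0]],
  ],
)

```text
t: 28.3
eef_pos: [0.5639, -0.2617, 0.0966]
tool_rot: [[0.605, -0.509, 0.612], [-0.2, 0.647, 0.735], [-0.771, -0.568, 0.29]]
contact_force: [0.3, 7.3, 3.1]
finger_gap: 0.001
```

```bash
python3 wi.py .006,.028,.1 .006,.016,.1
```

```text
t 28.3 in winder [0.0043 0.0411 0.0966] F(winder) [-2.2  6.9  3.1] tool x [ 0.637  0.015 -0.771] J [ -32.    0.  135.   53.   11. -127.]
[0.006 0.028 0.1  ] [-0.17 -0.89 -1.02]
[0.006 0.016 0.1  ] [-0.19 -1.41 -2.1 ]
```

move_arm(
  rows=[
    [[1,0,-0.1,-0.25,0],[1,0,-0.15,-0.25,0],[1,0,-0.1,-0.25,0],[1,0,0,0,0]],
  ],
)

```text
t: 28.7
eef_pos: [0.5607, -0.2694, 0.0961]
tool_rot: [[0.605, -0.509, 0.613], [-0.2, 0.647, 0.735], [-0.771, -0.567, 0.29]]
contact_force: [-1.1, 7.4, 1.6]
finger_gap: -0.003
```

```bash
python3 wi.py .006,.028,.1 .006,.016,.1
```

```text
t 28.7 in winder [0.0039 0.0329 0.0961] F(winder) [-3.5  6.6  1.6] tool x [ 0.637  0.015 -0.771] J [ -33.    0.  135.   55.   12. -129.]
[0.006 0.028 0.1  ] [-0.17 -0.58 -0.26]
[0.006 0.016 0.1  ] [-0.19 -1.11 -1.34]
```

move_arm(
  rows=[
    [[1,0,-0.15,-0.25,0],[1,0,-0.15,-0.25,0],[1,0,-0.15,-0.25,0],[1,0,-0.1,-0.25,0],[1,0,0,0,0]],
  ],
)

```text
t: 29.2
eef_pos: [0.5578, -0.2833, 0.0976]
tool_rot: [[0.605, -0.505, 0.615], [-0.206, 0.647, 0.734], [-0.769, -0.571, 0.287]]
contact_force: [-0.2, 0.4, -0.2]
finger_gap: -0.004
```

```bash
python3 wi.py .006,.016,.1 .006,.006,.1
```

```text
t 29.2 in winder [0.0058 0.0187 0.0976] F(winder) [-0.4  0.3 -0.2] tool x [ 0.639  0.01  -0.769] J [ -35.    0.  134.   57.   12. -132.]
[0.006 0.016 0.1  ] [-0.17 -0.27 -0.17]
[0.006 0.006 0.1  ] [-0.18 -0.7  -1.07]
```

Force dropped to zero: it snapped over. Back off to the left, retreat along the tool axis, then look.

move_arm(
  rows=[
    [[1,0,0.4,0.7,0],[1,-1.5,0,0,0],[1,-3,0,0,0],[1,-4,0,0,0],[1,-4,0,0,0],[1,-4,0,0,0],[1,-4,0,0,0],[1,-3,0,0,0],[1,0,0,0,0],[1,0,0,0,0]],
  ],
)

```text
t: 30.2
eef_pos: [0.418, -0.2272, 0.2792]
tool_rot: [[0.607, -0.504, 0.615], [-0.208, 0.646, 0.734], [-0.767, -0.573, 0.288]]
contact_force: [-0.6, 0.3, -0.8]
finger_gap: 0.001
```

```bash
python3 wi.py .006,.016,.1; python3 snap.py 11 scene top; python3 - <<'E'
from h import *
p=load("scene",11)[0]; q=load("top",11)[0]
cv2.imwrite("pics/sm11.png",np.hstack([cv2.resize(a,(400,400),interpolation=cv2.INTER_CUBIC) for a in (p[170:240,120:190,::-1],q[140:210,330:400,::-1])]))
E
python3 hub.py scene 11 .4678 -.0255 .1115;python3 hub.py top 11 .4678 -.0255 .1115
```

```text
t 30.2 in winder [-0.1447  0.0244  0.2792] F(winder) [-0.6  0.1 -0.8] tool x [ 0.641  0.009 -0.767] J [-42. -35. 138.  22.  42. -99.]
[0.006 0.016 0.1  ] [23.41 -0.53 -0.92]
41 239.09900381256918 188.06985610626 [ 0.4691 -0.0263  0.1115]
60 270.35504145493445 214.36059106713026 [ 0.4707 -0.0257  0.1115]
```

View pics/sm11.png

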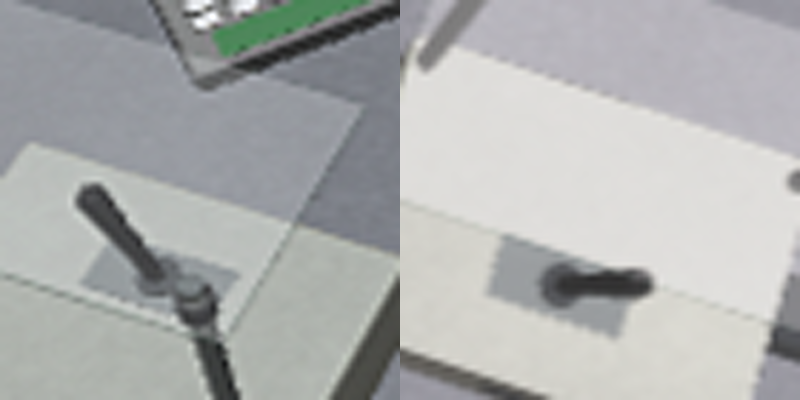

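View pics/scene11.png

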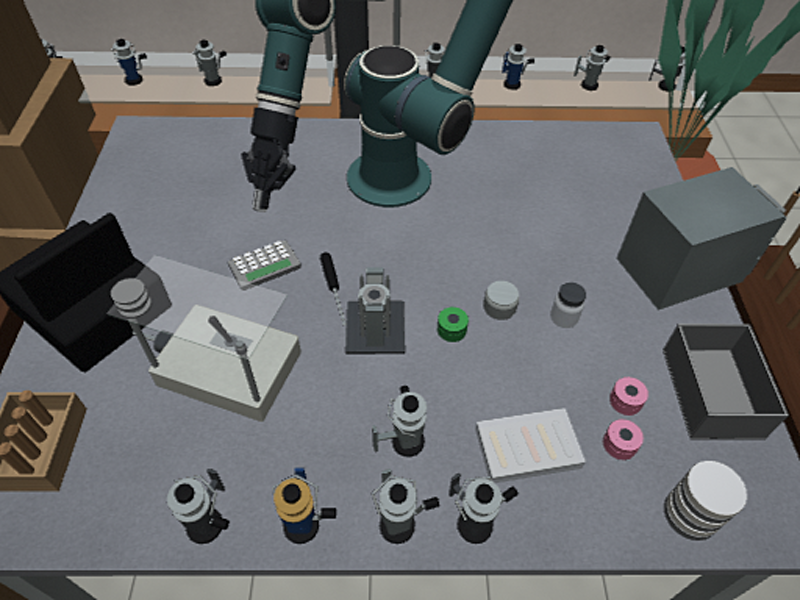

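View pics/top11.png

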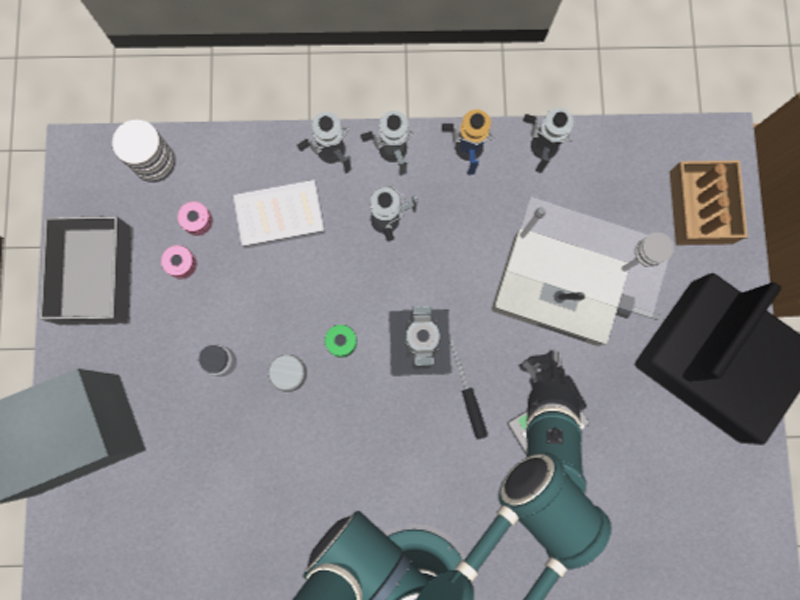

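```bash
python3 - <<'E'
from h import *
p=load("scene",11)[0]; q=load("top",11)[0]
cv2.imwrite("pics/sm12.png",np.hstack([cv2.resize(a,(400,500),interpolation=cv2.INTER_CUBIC) for a in (p[160:220,216:264,::-1],q[185:245,246:294,::-1])]))
for n,k in(("top",4),("top",11),("scene",4),("scene",11)):
    p,d,K,E=load(n,k); W=cloud(p,d,K,E); m=np.hypot(W[...,0]-.4685,W[...,1]+.026)<.022; w=W[m&(abs(W[...,2]-.11)<.03)]
    print(n,k,np.median(w[:,2]),len(w))
    A=np.c_[w[:,:2]-w[:,:2].mean(0),np.ones(len(w))]; print(np.linalg.lstsq(A,w[:,2],rcond=None)[0].round(3))
E
```

```text
top 4 0.11211995939015673 179
[-0.003 -0.042  0.112]
top 11 0.11212972574729485 179
[ 0.003 -0.007  0.112]
scene 4 0.11342639997060766 122
[ 0.037 -0.012  0.113]
scene 11 0.11340772295672474 131
[-0.006 -0.013  0.113]
```

View pics/sm12.png

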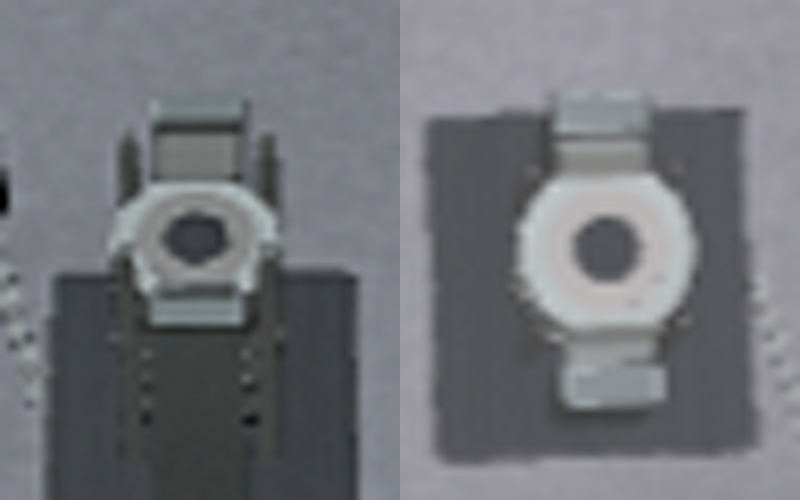

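The top spool is level at 112 mm, under both closed lips, and the toggle leans right. Handing in.

```bash
python3 -c "
from rig import manip
print(manip.hand_in())"
```

```text
the job is handed in; nothing more can be done
None
```

Both grey spools are in the magazine under the closed lips, and the toggle now leans right. I handed the job in after about 30 s of the 72 s; `hand_in` gives no verdict.

**Spools:** I pushed them in one at a time, each held across the magazine's open sides. After each release, pictures showed both lips over the rim. In the last pictures the top spool lies level at about 112 mm, right at the lips' undersides, and its hub is about 1–3 mm from the magazine's axis.

**Toggle:** The moves cannot tilt the tool directly. I drove the arm to the edge of its reach until it tipped to 40°, then reached in under the shelf with the fingers shut. The sideways push stayed at about 7 N, and the force fell to zero when the toggle snapped over. Both cameras show it leaning right.

**Surroundings:** In the last pictures the bystanders, the green and pink look-alikes and the other items look unmoved; I did not measure them. The gripper stood clear, with about 1 N on the wrist, within the usual noise.

**Checks that disagreed:**
- The second spool's hub read about 1.5 mm farther from the robot than the first one's, which matches the post clearance.
- The wrist force while passing the lips read only a few newtons at the pauses between steps, not the 8–18 N described. I relied on the pictures for the clicks instead.

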